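# Press and glue a batch of coupon books

### The arm

A 6-joint arm with a two-finger parallel gripper is mounted at the origin on the work surface. World frame = base frame: x ahead of the robot, y to its left, z up, the work surface at z = 0. Lengths are in m, angles in rad, forces in N, time in s.
With the tool pointing down it reaches from about 0.4 to 0.825 m from the base axis. Payload 7 kg.
Tool frame: the origin (TCP) lies midway between the tips of the shut fingers; the grasp point (between the pads) lies 19 mm behind it; z points along the fingers, y is the line along which they close (so a half turn about z gives the same grasp; the last joint's range is limited). The gripper opens to 88 mm and grips with 3 to 60 N. Pads are 19 mm wide; open, the fingers measure 130 mm over their backs; the gripper's body (78 mm by 193 mm) begins 47 mm behind the grasp point.
Start: joints at [-0.982, 0.359, 0.012, 0, -1.224, -0.288], TCP at [0.2, -0.645, 0.227] pointing down, gripper open.
Joint ranges: [-3.07, 3.07], [-1.43, 2.12], [-1.02, 1.25], [-3.03, 1.67], [-3.05, -0], [-3.03, 3.03]. Speed limits (rad/s): [2.39, 2.39, 3.01, 3.14, 3.14, 3.14].

### API

Orientations are given as [roll, pitch, yaw] about the fixed x, y, z axes, in that order (R = Rz(yaw) Ry(pitch) Rx(roll)).
In Python, from station import telemetry, eyes, ticket, recognise, trace gives the robot as it stands. The module is installed in compiled form; this text tells all that it offers.
- The arm moves only by the tool servo_tool, never from a script. Its argument "series" is a list that holds one entry, the list of rows, each a list of 4 numbers: the shift along the tool's x, y, z in mm, then the turn about the tool's z in rad. In form: [[[x, y, z, roll], ...]]. A call has exactly 10 rows; each row shifts and turns the commanded pose from where the row before left it, along the tool's axes as they then stand; what a row does not reach is not made up. A row lasts 1/12 s, in which the tool goes at most 41.7 mm and 7.16 degrees, less where a joint would pass 70% of its speed; a pose out of reach is approached as far as the arm can. A call is refused whole if a number of a shift passes 41.7 or a number of a turn 0.125, either way. A call with a gripper value outside its range is refused whole. "claw" is the gripper's target within -1 to 1 (shut at 1, half-way at 0, fully open at -1), set as the call begins (left out, the last holds). The fingers move at their own pace and stop on an object; "grip_force" is the grip in N (left out, the last holds). Time passes only in rows, so rows that do not move let the fingers close, or fill a call up. It gives the time, the measured TCP pose, the force, the opening and the grip force at its end, in the units of the state.
- telemetry.get_state(): the state, without advancing time (a new reading comes with each control period).
- eyes.grab_frame(name): name is "side" or "top" or "wrist"; returns the picture (420x560x3 uint8, red, green, blue); there is no depth.
- eyes.calibration(name): a dict with "mtx" (3x3 intrinsics, pixels), "rvec" (rotation vector, rad) and "tvec" (3), from world to camera coordinates, as OpenCV has them. Camera axes: x right, y down, z forward; pixel columns grow to the right and rows downward; lengths in m; the calibration is good to about 2 mm. A picture is of the moment at which its call begins: read the wrist's pose just before it. calibration takes no time and is no camera call; for the wrist camera it gives the pose at the moment of the call.
- ticket.job_done(): hands the job in; it is judged then, once.
Trained networks look in the newest picture that a camera, given by its name, has taken for a name from the list of things; names that differ only in an ending like _2 or _b are one class to them, and where a whole thing is asked for, a point or a joint stands for the part that bears it (a point fixed in the world has none). Each returns a list of dicts, best first, with "conf" (0 to 1); they miss things now and then, are a little off and sometimes report something else, mostly with a low value. They report only what shows in the picture. A call takes as long as a camera call. They do not tell look-alikes from the thing itself.
- recognise(camera, name): "position" ([x, y, z] in m, in world coordinates, good to about 4 mm: the middle of the surface that is visible of it).
- trace(camera, name): "mask" (420x560 bool, what is visible of it).
The state is a dict: "t": time; "q": joint angles; "qd": joint speeds; "joint_efforts": joint torques, N m; "eef_pos": TCP position; "ee_rot": TCP orientation; "force": force on the tool from outside, world axes, zero at the start; "moment": the same for the moment, N m; "width": finger opening in m; "gripper_force": force on a finger pad.
Only numpy, scipy, OpenCV 4.12 (cv2) and the standard library are available. Lean on these libraries where they do the work, as an engineer would, in place of code of your own. Each camera call takes 0.05 s, during which the arm holds its last target. There are 200 camera calls.

### The job

Stack all the stitched coupon books in the screw press, one on another, centred under the pad, bound edges facing out of its mouth and flush with the front edge of the bed, then turn the crank clockwise until the pad meets them and snug it up by feel, firm but not crushing. Take the brush from its stand, dip its tip well into the glue pot and draw it up over the bound edges, the tip starting at the lowest book and ending at the topmost. Put the brush back in its stand tip down, leave the books clamped and the pot upright, and do not disturb the other things on the desk.

Things in the scene. Friction and masses are not known exactly. Their poses are not given: they have to be found in the camera images.
- press: small green cast-iron C-frame binder's screw press, bolted to the desk. Origin on the desk under the screw's axis; x points from the open mouth to the column, z up. Flat bed 140 mm wide (y), top 20 mm above the desk, front edge at x = -115 mm
- bed_front (a point): middle of the upper front edge of the press bed, 115 mm before the screw's axis and 20 mm above the desk: the line the bound edges shall lie along
- press_arm (a point): centre of the press's overhead arm where the screw passes through. The arm is 40 mm wide, z 128 to 158 mm, its 42 mm round nut boss z 120 to 169 mm; it comes from the column (x 45 to 81 mm, 50 mm wide) and ends at x = -21 mm, so the front of the bed is open above
- pad: the press's steel pad, 52 mm (x) by 62 mm (y), 10 mm thick; origin at the middle of its underside, axes as the press's. It hangs under the screw on a black rubber cushion that gives 1 mm for each 30 N, 6 mm at most, and does not turn. Starts about 80 mm above the bed: four books go under with some 15 mm to spare
- crank (a joint): angle of the crank on top of the screw, rad; grows clockwise seen from above, which drives the pad down 12 mm a turn (1.91 mm per rad); crank, screw and pad go down together. At 0 the crank points along the press's x (to the column), at 1.57 along its -y. Starts within 0.6 of 0, range -0.8 to 41, stays where left. Free turning takes 0.16 N m, about 4 N at the knob
- screw (a joint): travel of the screw, m, growing downwards; the pad's underside is at 100 mm less this above the desk until it meets the books. Then the cushion gives: the pad force grows by 57 N for each rad of the crank, and the crank's torque by 0.02 N m (0.45 N at the knob) for each 10 N. After half a turn past contact the cushion is solid and the force shoots up. Left alone it holds 80 N or so, easing back from more
- knob_grip (a point): middle of the crank's black upright revolving knob, 18 mm across, 40 mm high (22 mm above its lower end), 42 mm from the screw's axis; it spins freely on its pin, so it can be held from above and carried round. Starts about 254 mm above the desk, goes down with the screw; the crank arm's top is 23 mm below this point
- glue_pot: blue glazed round glue pot, 62 mm across outside, 56 mm inside at the mouth, 52 mm high, floor 6 mm thick; loose, 0.22 kg. Origin at the centre of its underside
- brush: round glue brush, 200 mm long, with a red round handle 12 mm across from 55 mm to 200 mm above the tip, a steel ferrule 16 mm across, and pale stiff bristles 18 mm across over the lowest 30 mm; 35 g. Good to take 150 mm from the tip. It stands tip down in the brush stand and may lean up to 11 degrees. Origin at the bristle tip; z points along the handle, away from the tip
- brush_stand: upright steel tube on a 68 mm foot, fixed to the desk: 37 mm across outside, 31 mm inside, 90 mm high, its floor 6 mm above the desk. Origin at the centre of its underside
- book1: coupon book with card covers, a rigid block 130 mm (x) by 58 mm (y) by 16 mm thick, about 95 g, lying flat. Origin at the centre of its underside; its bound edge (red stitches, a dark red strip beside it on the cover) is the short edge at x = -65 mm. Not every one is there each time
- book1_edge (a point): middle of book1's bound edge face, 65 mm from its centre and 8 mm above its underside
- book2: coupon book with card covers, a rigid block 130 mm (x) by 58 mm (y) by 16 mm thick, about 95 g, lying flat. Origin at the centre of its underside; its bound edge (red stitches, a dark red strip beside it on the cover) is the short edge at x = -65 mm. Not every one is there each time
- book2_edge (a point): middle of book2's bound edge face, 65 mm from its centre and 8 mm above its underside
- book3: coupon book with card covers, a rigid block 130 mm (x) by 58 mm (y) by 16 mm thick, about 95 g, lying flat. Origin at the centre of its underside; its bound edge (red stitches, a dark red strip beside it on the cover) is the short edge at x = -65 mm. Not every one is there each time
- book3_edge (a point): middle of book3's bound edge face, 65 mm from its centre and 8 mm above its underside
- book4: coupon book with card covers, a rigid block 130 mm (x) by 58 mm (y) by 16 mm thick, about 95 g, lying flat. Origin at the centre of its underside; its bound edge (red stitches, a dark red strip beside it on the cover) is the short edge at x = -65 mm. Not every one is there each time
- book4_edge (a point): middle of book4's bound edge face, 65 mm from its centre and 8 mm above its underside
- geometry_box: closed steel geometry box, 70 x 165 x 20 mm, loose; not part of the job. Origin at the centre of its underside
- pencil_case: blue plastic pencil case, 65 x 200 x 36 mm, loose; not part of the job. Origin at the centre of its underside
- eraser: yellow eraser, 45 x 22 x 12 mm, loose; not part of the job. Origin at the centre of its underside
- thread_spool: wooden spool of red binding thread, 40 mm across, 46 mm high, loose; not part of the job. Origin at the centre of its underside
There are look-alikes about, which are no part of the job. There is more than one size of the brush; the job needs the middle-sized.

How it is judged:
By the outcome, as a careful person would: the job done as asked, in the order asked, and still so for the second after the job is handed in, with the robot touching nothing.
Of book1, book2, book3, book4 only 2 to 4 are there at a start; the rules pass over those that are not, and their reading is None.
At some moment in a run one of glue_pot may be knocked a few centimetres aside while the robot is not near it.
It also fails if it takes over 200 s, if anything falls off the work surface, if the arm or the gripper's body presses on something with over 40 N, if the wrist force passes 120 N, or if a joint passes its speed limit or range.

## Working session

There is one attempt and no reset: what is moved stays moved. The work goes in short steps, Python scripts to look and compute and a tool call to move; the robot and the scene stay as the last step left them, time stands still between calls to the robot, and variables do not carry over. Pictures are saved under pics/ and viewed, at most 14 in all, crops included, and the job is handed in when it is done.

Besides the shell and the picture viewer there is one more tool, called after ">>>" by a JSON object that holds its "name" and its "arguments", one argument or row to a line. servo_tool: Moves the arm, as the interface text tells. Its arguments: {"type":"object","properties":{"series":{"type":"array"},"claw":{"type":"number"},"grip_force":{"type":"number"}},"required":["series"]}

```bash
mkdir -p pics
cat > h.py <<'E'
import numpy as np, cv2
from station import telemetry, eyes, ticket, recognise, trace
def grab(cam,fn=None):
    im=eyes.grab_frame(cam)
    if fn: cv2.imwrite('pics/'+fn,im[:,:,::-1])
    return im
def cal(cam):
    c=eyes.calibration(cam); return np.array(c['mtx'],float),np.array(c['rvec'],float).reshape(3),np.array(c['tvec'],float).reshape(3)
def proj(c,P):
    K,r,t=c; return cv2.projectPoints(np.array(P,float).reshape(-1,1,3),r,t,K,None)[0].reshape(-1,2)
def ray(c,px,z):
    K,r,t=c; R=cv2.Rodrigues(r)[0]; px=np.array(px,float).reshape(-1,2)
    d=np.c_[px,np.ones(len(px))]@np.linalg.inv(K).T@R; o=-R.T@t
    return o+d*((z-o[2])/d[:,2])[:,None]
def st():
    s=telemetry.get_state(); print('t',round(s['t'],2),'p',np.round(s['eef_pos'],4),'r',np.round(s['ee_rot'],3),'q',np.round(s['q'],2),'F',np.round(s['force'],1),'w',round(s['width'],4),'gf',round(s['gripper_force'],1)); return s
E
python3 - <<'E'
from h import *
st()
for c in ['top','side']:
    grab(c,c+'1.png')
    for n in ['press','pad','crank','knob_grip','glue_pot','brush','brush_stand','book1','geometry_box','pencil_case','eraser','thread_spool']:
        try: print(c,n,[(np.round(d['position'],3).tolist(),round(d['conf'],2)) for d in recognise(c,n)])
        except Exception as e: print(n,e)
E
```

```text
t 0.0 p [ 0.1998 -0.6442  0.2256] r [ 3.14  -0.    -2.841] q [-0.98  0.36  0.01 -0.   -1.22 -0.29] F [0.1 0.2 0.6] w 0.0878 gf 0.0
top press [([0.547, 0.32, 0.019], 0.97)]
top pad [([0.602, -0.363, 0.015], 0.67), ([0.54, 0.315, 0.11], 0.66)]
top crank [([0.527, 0.338, 0.236], 0.66), ([0.447, -0.336, 0.007], 0.66), ([0.538, 0.328, 0.232], 0.44)]
top knob_grip [([0.534, 0.326, 0.234], 0.57), ([0.613, 0.018, 0.018], 0.36)]
top glue_pot [([0.602, -0.365, 0.014], 0.78)]
top brush [([0.462, -0.173, 0.014], 0.66), ([0.44, -0.433, 0.165], 0.63), ([0.448, -0.348, 0.145], 0.56), ([0.39, -0.248, 0.084], 0.36), ([0.544, 0.316, 0.021], 0.3)]
top brush_stand [([0.445, -0.338, 0.007], 0.8)]
top book1 [([0.614, 0.018, 0.017], 0.94), ([0.621, -0.157, 0.014], 0.78), ([0.466, -0.174, 0.018], 0.71)]
top geometry_box [([0.751, -0.095, 0.019], 0.6)]
top pencil_case [([0.756, 0.116, 0.032], 0.59)]
top eraser [([0.529, 0.342, 0.236], 0.65), ([0.543, 0.312, 0.111], 0.28)]
top thread_spool [([0.726, -0.237, 0.048], 0.62)]
side press [([0.505, 0.36, 0.256], 0.72), ([0.504, 0.358, 0.026], 0.65), ([0.544, 0.351, 0.111], 0.58)]
side pad [([0.544, 0.354, 0.109], 0.86)]
side crank [([0.513, 0.355, 0.247], 0.94), ([0.748, 0.112, 0.026], 0.54)]
side knob_grip [([0.505, 0.358, 0.254], 0.89), ([0.747, 0.114, 0.029], 0.59)]
side glue_pot [([0.592, -0.344, 0.036], 0.93), ([0.614, -0.147, 0.015], 0.51)]
side brush [([0.439, -0.428, 0.149], 0.94), ([0.448, -0.343, 0.149], 0.64), ([0.388, -0.243, 0.07], 0.5)]
side brush_stand [([0.445, -0.333, 0.039], 0.88), ([0.61, 0.026, 0.015], 0.58)]
side book1 [([0.458, -0.159, 0.018], 0.91), ([0.616, -0.142, 0.017], 0.83), ([0.607, 0.027, 0.016], 0.66)]
side geometry_box [([0.742, -0.079, 0.016], 0.7), ([0.502, 0.357, 0.026], 0.43)]
side pencil_case [([0.745, 0.11, 0.026], 0.61)]
side eraser [([0.693, 0.132, 0.013], 0.71), ([0.501, 0.356, 0.026], 0.27)]
side thread_spool [([0.722, -0.229, 0.034], 0.53)]
```

View pics/top1.png

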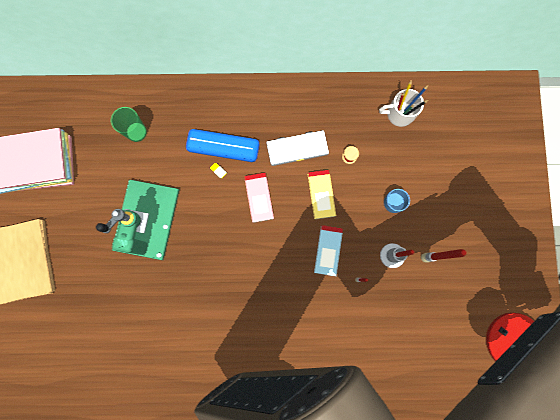

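View pics/side1.png

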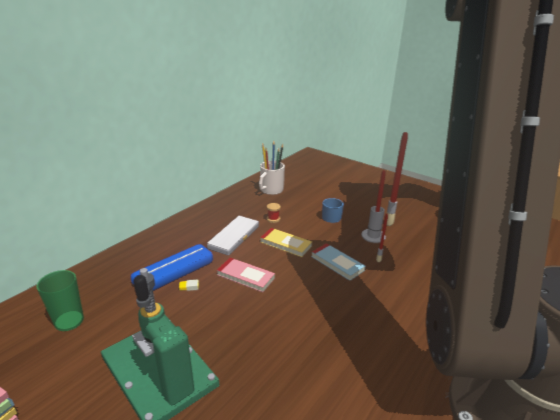

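The top view shows three books, pink (258,197), yellow (321,193) and blue (328,251), each with its red bound edge on the +x side. The press bed is at (131,180)-(180,190)-(157,260)-(112,248), with its mouth facing away from the robot. The middle brush is in the stand at (395,255). The side view agrees, with a larger and a smaller brush standing outside the stand.

```bash
cat >> h.py <<'E'
def rects(cam,name,z,im=None):
    c=cal(cam); out=[]
    for d in trace(cam,name):
        m=np.asarray(d['mask']).astype(np.uint8)
        cs,_=cv2.findContours(m,cv2.RETR_EXTERNAL,cv2.CHAIN_APPROX_NONE)
        if not cs: continue
        k=max(cs,key=cv2.contourArea).reshape(-1,2)
        P=ray(c,k,z)[:,:2]
        r=cv2.minAreaRect((P*1000).astype(np.float32))
        out.append((d['conf'],m,r)); print(name,round(d['conf'],2),'ctr',np.round(r[0],1),'size',np.round(r[1],1),'ang',round(r[2],1),'px',k.mean(0).round())
    return out
E
python3 - <<'E'
from h import *
im=grab('top'); c=cal('top')
R=cv2.Rodrigues(c[1])[0]; print('cam',(-R.T@c[2]).round(3))
rects('top','book1',.016); rects('top','press',.02)
print(ray(c,[(131,180),(180,190),(157,260),(112,248)],.02).round(3))
rects('top','glue_pot',.052); rects('top','brush_stand',.0);rects('top','knob_grip',.26);rects('top','brush',.1)
g=cv2.cvtColor(im,cv2.COLOR_RGB2HSV)
cv2.imwrite('pics/tp.png',cv2.resize(im[165:275,90:200,::-1],None,fx=5,fy=5,interpolation=cv2.INTER_CUBIC))
E
```

```text
cam [ 0.399 -0.041  1.331]
book1 0.98 ctr [616.9  14.7] size [131.9  59.2] ang 9.8 px [259. 197.]
book1 0.74 ctr [ 622.4 -159.3] size [134.5  61. ] ang 7.7 px [322. 194.]
book1 0.65 ctr [ 602.8 -365.7] size [59.9 70. ] ang 43.1 px [397. 200.]
book1 0.56 ctr [566.7 351.5] size [197.8 201.3] ang 78.6 px [139. 220.]
press 0.84 ctr [565.4 351.9] size [205.3 202.7] ang 78.7 px [139. 220.]
[[0.669 0.368 0.02 ]
 [0.639 0.232 0.02 ]
 [0.448 0.291 0.02 ]
 [0.482 0.413 0.02 ]]
glue_pot 0.96 ctr [ 596.5 -357.5] size [60.1 72. ] ang 43.4 px [397. 201.]
glue_pot 0.5 ctr [ 451.8 -337.6] size [60.9 57.8] ang 89.2 px [393. 255.]
brush_stand 0.68 ctr [ 455.3 -351.4] size [66.9 69. ] ang 43.6 px [394. 255.]
knob_grip 0.6 ctr [513.7 353.5] size [27.3 17.8] ang 89.3 px [102. 227.]
knob_grip 0.55 ctr [535.1 278.3] size [165.7 167. ] ang 78.0 px [139. 220.]
knob_grip 0.26 ctr [691.  -83.4] size [ 60.2 133.6] ang 11.8 px [297. 147.]
brush 0.76 ctr [ 448.  -457.4] size [ 22.  113.8] ang 7.3 px [444. 255.]
brush 0.62 ctr [ 454.3 -355.9] size [12.2 43. ] ang 13.1 px [404. 253.]
brush 0.28 ctr [542.3 310.9] size [24.  51.6] ang 88.0 px [142. 221.]
```

View pics/tp.png

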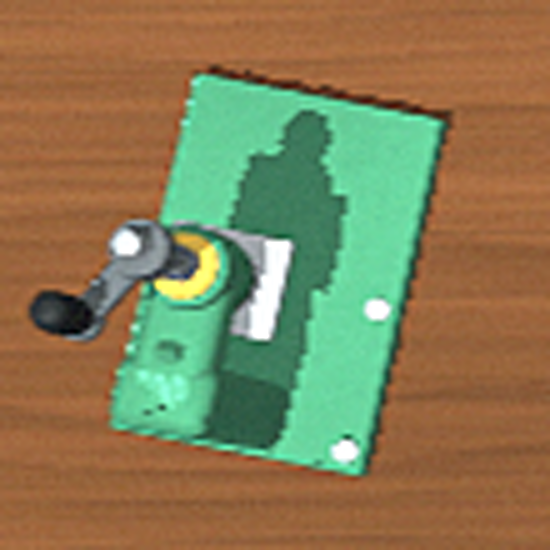

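Refined bed corners are (129.4,179.4), (179.2,188.4) and (163,259.4). I'll rise and turn first, then look at the wrist camera's geometry.

>>> {"name": "servo_tool", "arguments": {
  "series": [
    [[0, 0, -18, 0.04], [0, 0, -18, 0.04], [0, 0, -18, 0.04], [0, 0, -18, 0.04], [0, 0, -18, 0.04], [0, 0, -18, 0.04], [0, 0, -18, 0.04], [0, 0, -18, 0.04], [0, 0, -18, 0.04], [0, 0, -18, 0.04]]
  ],
  "claw": -1,
  "grip_force": 30
}}

```text
t: 2.48
eef_pos: [0.1999, -0.6446, 0.4075]
ee_rot: [-3.142, 0.0, 3.041]
force: [0.0, 0.4, -0.4]
width: 0.0879
gripper_force: 0.0
```

```bash
cat >> h.py <<'E'
from scipy.spatial.transform import Rotation as Ro
def tool(dx,dy,dz,yaw):
    "world mm -> tool mm"
    return np.round([np.cos(yaw)*dx+np.sin(yaw)*dy, np.sin(yaw)*dx-np.cos(yaw)*dy, -dz],1)
def go(x,y,z,yaw=None):
    s=telemetry.get_state(); p=np.array(s['eef_pos'])*1000; w=s['ee_rot'][2]
    dt=0
    if yaw is not None:
        dt=-((yaw-w+np.pi)%(2*np.pi)-np.pi)
        w2=yaw
    else: w2=w
    print('shift',tool(x-p[0],y-p[1],z-p[2],w2),'turn first',round(dt,3))
E
python3 - <<'E'
from h import *
s=st(); c=cal('wrist'); R=cv2.Rodrigues(c[1])[0]; Rt=Ro.from_euler('xyz',s['ee_rot']).as_matrix()
print('K',c[0].round(1),'cam in tool',(Rt.T@(-R.T@c[2]-s['eef_pos'])).round(4),'axes',(Rt.T@R.T).round(3))
t=cal('top'); print(ray(t,[(129.4,179.4),(179.2,188.4),(163,259.4)],.02).round(4))
go(464,-174,400)
E
```

```text
t 2.48 p [ 0.1999 -0.6446  0.4075] r [-3.142  0.     3.041] q [-0.98  0.31  0.34 -0.   -1.6  -0.69] F [ 0.   0.4 -0.4] w 0.0879 gf 0.0
K [[353.3   0.  278.3]
 [  0.  353.3 207.5]
 [  0.    0.    1. ]] cam in tool [ 0.0758  0.0003 -0.1579] axes [[ 0.    -0.959 -0.283]
 [ 1.     0.     0.   ]
 [-0.    -0.283  0.959]]
[[0.6703 0.3721 0.02  ]
 [0.6433 0.2343 0.02  ]
 [0.4494 0.2744 0.02  ]]
shift [-215.3  494.8    7.5] turn first 0
```

>>> {"name": "servo_tool", "arguments": {
  "series": [
    [[-12.5, 26, 0, 0], [-12.5, 26, 0, 0], [-12.5, 26, 0, 0], [-12.5, 26, 0, 0], [-12.5, 26, 0, 0], [-12.5, 26, 0, 0], [-12.5, 26, 0, 0], [-12.5, 26, 0, 0], [-12.5, 26, 0, 0], [-12.5, 26, 0, 0]]
  ]
}}

```text
t: 3.32
eef_pos: [0.3505, -0.397, 0.4068]
ee_rot: [-3.141, 0.001, 3.042]
force: [0.3, -0.1, 0.5]
width: 0.0876
gripper_force: 0.0
```

>>> {"name": "servo_tool", "arguments": {
  "series": [
    [[-12.5, 26, 0, 0], [-12.5, 26, 0, 0], [-12.5, 26, 0, 0], [-12.5, 26, 0, 0], [-12.5, 26, 0, 0], [-12.5, 26, 0, 0], [-12.5, 26, 0, 0], [-12.5, 26, 0, 0], [-12.5, 26, 0, 0], [-12.5, 26, 0, 0]]
  ]
}}

```text
t: 4.15
eef_pos: [0.5007, -0.1506, 0.4069]
ee_rot: [3.141, 0.001, 3.043]
force: [0.0, -2.0, 0.1]
width: 0.088
gripper_force: 0.0
```

>>> {"name": "servo_tool", "arguments": {
  "series": [
    [[0, 0, 0, -0.12], [0, 0, 0, -0.12], [0, 0, 0, -0.12], [0, 0, 0, -0.12], [0, 0, 0, -0.12], [0, 0, 0, -0.12], [0, 0, 0, -0.12], [0, 0, 0, -0.12], [0, 0, 0, -0.12], [0, 0, 0, -0.12]]
  ]
}}

```text
t: 4.98
eef_pos: [0.5002, -0.152, 0.4067]
ee_rot: [-3.141, 0.0, -2.035]
force: [-0.5, 0.7, -0.4]
width: 0.0874
gripper_force: 0.0
```

>>> {"name": "servo_tool", "arguments": {
  "series": [
    [[0, 0, 0, -0.12], [0, 0, 0, -0.12], [0, 0, 0, -0.12], [0, 0, 0, -0.12], [0, 0, 0, -0.12], [0, 0, 0, -0.12], [0, 0, 0, -0.12], [0, 0, 0, -0.12], [0, 0, 0, -0.12], [0, 0, 0, -0.12]]
  ]
}}

```text
t: 5.82
eef_pos: [0.5001, -0.152, 0.4067]
ee_rot: [-3.141, -0.0, -0.835]
force: [-0.4, 0.3, 1.0]
width: 0.0876
gripper_force: 0.0
```

>>> {"name": "servo_tool", "arguments": {
  "series": [
    [[0, 0, 15, -0.12], [0, 0, 15, -0.12], [0, 0, 15, -0.12], [0, 0, 15, -0.12], [0, 0, 15, -0.12], [0, 0, 15, -0.12], [0, 0, 15, 0], [0, 0, 15, 0], [0, 0, 15, 0], [0, 0, 15, 0]]
  ]
}}

```text
t: 6.65
eef_pos: [0.5002, -0.152, 0.2561]
ee_rot: [-3.141, -0.0, -0.121]
force: [0.3, -0.4, 0.9]
width: 0.0879
gripper_force: 0.0
```

Run:
```python
from h import *
st(); grab('wrist','w1.png'); rects('wrist','book1',.016)
```

```text
t 6.65 p [ 0.5002 -0.152   0.2561] r [-3.141 -0.    -0.121] q [ 0.08  0.09 -0.27 -0.   -1.21  1.37] F [ 0.3 -0.4  0.9] w 0.0879 gf 0.0
book1 0.83 ctr [614.3  13.1] size [129.4  62.8] ang 9.6 px [110.  82.]
book1 0.78 ctr [ 466.8 -171.7] size [ 58.6 131.2] ang 80.2 px [299. 196.]
book1 0.63 ctr [ 618.8 -156.5] size [126.3  58.9] ang 6.7 px [268.  58.]
```

View pics/w1.png

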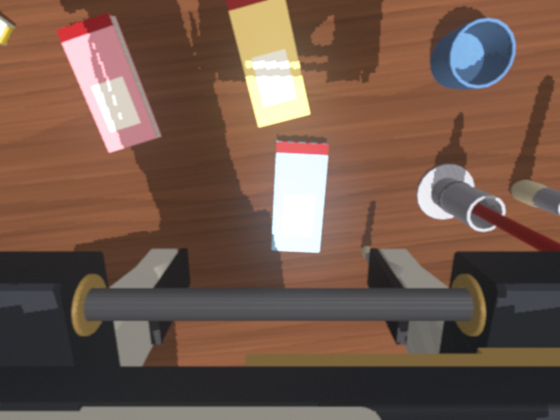

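The wrist view shows the blue book at (299,196), its red edge toward +x at (303,148). The mask size of 131x59 matches the book. I'll grasp it 28 mm towards the bound edge.

Run:
```python
from h import *
go(494.4,-176.5,6,-0.171)
```

```text
shift [-2.000e-01  2.510e+01  2.484e+02] turn first 0.05
```

>>> {"name": "servo_tool", "arguments": {
  "series": [
    [[0, 25, 0, 0.05], [0, 0, 25, 0], [0, 0, 25, 0], [0, 0, 25, 0], [0, 0, 25, 0], [0, 0, 25, 0], [0, 0, 25, 0], [0, 0, 25, 0], [0, 0, 25, 0], [0, 0, 25, 0]]
  ]
}}

```text
t: 7.58
eef_pos: [0.4984, -0.1769, 0.0317]
ee_rot: [-3.142, -0.002, -0.17]
force: [0.6, -0.0, 0.6]
width: 0.0879
gripper_force: 0.0
```

>>> {"name": "servo_tool", "arguments": {
  "series": [
    [[0, 0, 6, 0], [0, 0, 6, 0], [0, 0, 6, 0], [0, 0, 5.5, 0], [0, 0, 0, 0], [0, 0, 0, 0], [0, 0, 0, 0], [0, 0, 0, 0], [0, 0, 0, 0], [0, 0, 0, 0]]
  ]
}}

```text
t: 8.42
eef_pos: [0.4975, -0.1768, 0.0084]
ee_rot: [-3.141, -0.001, -0.171]
force: [-1.1, 0.4, 0.0]
width: 0.0875
gripper_force: 0.0
```

>>> {"name": "servo_tool", "arguments": {
  "series": [
    [[0, 0, 0, 0], [0, 0, 0, 0], [0, 0, 0, 0], [0, 0, 0, 0], [0, 0, 0, 0], [0, 0, 0, 0], [0, 0, 0, 0], [0, 0, 0, 0], [0, 0, 0, 0], [0, 0, 0, 0]]
  ],
  "claw": 1,
  "grip_force": 35
}}

```text
t: 9.25
eef_pos: [0.4972, -0.1768, 0.008]
ee_rot: [3.142, 0.0, -0.171]
force: [-0.3, -0.0, -0.7]
width: 0.0579
gripper_force: 35.0
```

>>> {"name": "servo_tool", "arguments": {
  "series": [
    [[0, 0, -10, 0], [0, 0, -20, 0], [0, 0, -20, 0], [0, 0, -20, 0], [0, 0, -20, 0], [0, 0, -20, 0], [0, 0, -20, 0], [0, 0, 0, 0], [0, 0, 0, 0], [0, 0, 0, 0]]
  ]
}}

```text
t: 10.08
eef_pos: [0.4968, -0.1767, 0.1381]
ee_rot: [-3.141, 0.0, -0.171]
force: [-0.2, -0.4, -1.7]
width: 0.0575
gripper_force: 35.0
```

Run:
```python
from h import *
st(); grab('wrist','w2.png'); rects('wrist','book1',.146)
```

```text
t 10.08 p [ 0.4968 -0.1767  0.1381] r [-3.141  0.    -0.171] q [ 0.03  0.19 -0.43 -0.   -0.94  1.37] F [-0.2 -0.4 -1.7] w 0.0575 gf 35.0
book1 0.95 ctr [593.  -82.5] size [63.7 36.1] ang 9.6 px [25. 99.]
book1 0.9 ctr [ 513.  -179.4] size [58.1 46.7] ang 80.4 px [278. 241.]
book1 0.61 ctr [ 591.5 -173. ] size [53.6 31.4] ang 6.8 px [227.  62.]
book1 0.45 ctr [ 582.3 -280.9] size [42.7 24.2] ang 80.2 px [510.  32.]
```

View pics/w2.png

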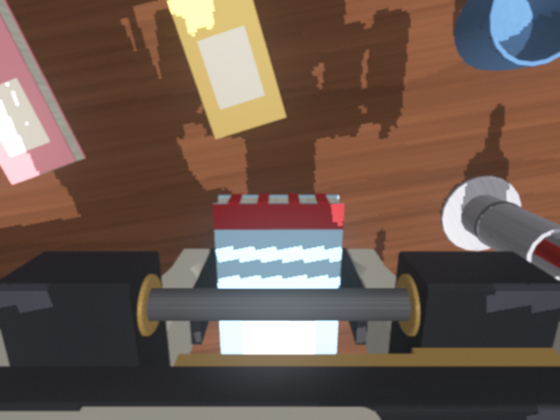

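The blue book is held squarely, its front edge at about row 203. Next I'll carry it to a viewing pose above the bed front.

Run:
```python
from h import *
s=st();c=cal('wrist')
e=ray(c,[(215,203.5),(279,203.5),(342,203.5)],s['eef_pos'][2]-.008+.016); Rt=Ro.from_euler('xyz',s['ee_rot']).as_matrix()
print(((e-s['eef_pos'])@Rt*1000).round(1))
go(666.6,301.3,260,-.199)
```

```text
t 10.18 p [ 0.4965 -0.1767  0.1373] r [ 3.142e+00  2.000e-03 -1.710e-01] q [ 0.03  0.2  -0.43 -0.   -0.94  1.37] F [-0.3 -0.1 -0.7] w 0.0575 gf 35.0
[[ 34.8 -28.2  -8.1]
 [ 34.8  -0.   -8.1]
 [ 34.8  27.7  -8.1]]
shift [  72.3 -502.2 -122.7] turn first 0.028
```

>>> {"name": "servo_tool", "arguments": {
  "series": [
    [[0, 0, -30.5, 0.007], [0, 0, -30.5, 0.007], [0, 0, -30.5, 0.007], [0, 0, -30.5, 0.007], [4.5, -31.4, 0, 0], [4.5, -31.4, 0, 0], [4.5, -31.4, 0, 0], [4.5, -31.4, 0, 0], [4.5, -31.4, 0, 0], [4.5, -31.4, 0, 0]]
  ]
}}

```text
t: 11.02
eef_pos: [0.5607, 0.004, 0.259]
ee_rot: [3.141, 0.002, -0.199]
force: [0.4, 0.0, -1.2]
width: 0.0575
gripper_force: 35.0
```

>>> {"name": "servo_tool", "arguments": {
  "series": [
    [[4.5, -31.4, 0, 0], [4.5, -31.4, 0, 0], [4.5, -31.4, 0, 0], [4.5, -31.4, 0, 0], [4.5, -31.4, 0, 0], [4.5, -31.4, 0, 0], [4.5, -31.4, 0, 0], [4.5, -31.4, 0, 0], [4.5, -31.4, 0, 0], [4.5, -31.4, 0, 0]]
  ]
}}

```text
t: 11.85
eef_pos: [0.667, 0.3028, 0.2584]
ee_rot: [3.14, 0.002, -0.199]
force: [1.1, -0.6, 0.4]
width: 0.0572
gripper_force: 35.0
```

>>> {"name": "servo_tool", "arguments": {
  "series": [
    [[0, 0, 0, 0], [0, 0, 0, 0], [0, 0, 0, 0], [0, 0, 0, 0], [0, 0, 0, 0], [0, 0, 0, 0], [0, 0, 0, 0], [0, 0, 0, 0], [0, 0, 0, 0], [0, 0, 0, 0]]
  ]
}}

```text
t: 12.68
eef_pos: [0.667, 0.3013, 0.2603]
ee_rot: [-3.141, -0.0, -0.199]
force: [-0.7, -0.1, -0.8]
width: 0.0577
gripper_force: 35.0
```

Run:
```python
from h import *
s=st(); grab('wrist','w3.png'); rects('wrist','press',.02)
for n in ['pad','knob_grip']: print(n,[(np.round(d['position'],3).tolist(),round(d['conf'],2)) for d in recognise('wrist',n)])
print(proj(cal('wrist'),[(.6703,.3721,.02),(.6433,.2343,.02),(.4494,.2744,.02)]).round())
```

```text
t 12.68 p [0.667  0.3013 0.2603] r [-3.141 -0.    -0.199] q [ 0.69  0.44  0.21 -0.   -1.34  0.68] F [-0.7 -0.1 -0.8] w 0.0577 gf 35.0
press 0.96 ctr [651.8 307.7] size [138.7  20.1] ang 78.6 px [275. 187.]
pad [([0.675, 0.309, 0.266], 0.39)]
knob_grip []
[[218. 183.]
 [340. 182.]
 [332. 331.]]
```

View pics/w3.png

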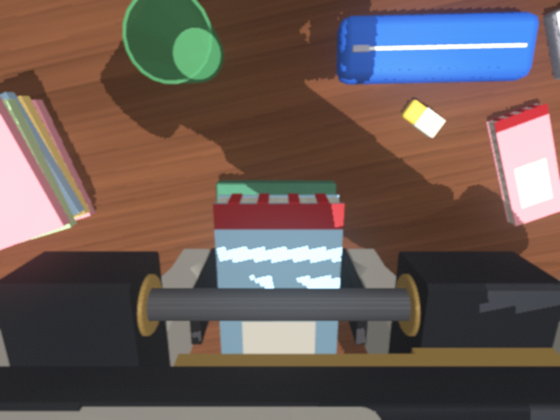

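The green bed front shows at rows 182-193, cols 217-337, just beyond the book's edge. The top camera's prediction was (218,183)-(340,182).

Run:
```python
from h import *
im=cv2.imread('pics/w3.png')[:,:,::-1]
for c in (225,250,280,325): print(c,[(r,im[r,c].tolist()) for r in range(178,196)])
for r in (185,190): 
  print(r,'L',[(c,im[r,c].tolist()) for c in range(211,221)],'R',[(c,im[r,c].tolist()) for c in range(332,342)])
c=cal('wrist')
print(ray(c,[(217,182),(277,182),(337,182)],.02).round(4),ray(c,[(277,182)],.0).round(4))
t=cal('top');b=cv2.imread('pics/top1.png')[:,:,::-1]
for y in (176,178,180,182,184,186,188): print(y,b[y,150].tolist(),b[y,165].tolist())
```

```text
225 [(178, [88, 60, 44]), (179, [81, 65, 49]), (180, [68, 75, 61]), (181, [59, 84, 67]), (182, [65, 99, 80]), (183, [82, 129, 104]), (184, [98, 160, 128]), (185, [110, 181, 144]), (186, [114, 189, 150]), (187, [114, 189, 150]), (188, [114, 189, 151]), (189, [115, 190, 151]), (190, [116, 192, 153]), (191, [117, 193, 154]), (192, [117, 192, 154]), (193, [117, 188, 153]), (194, [116, 172, 154]), (195, [121, 158, 163])]
250 [(178, [85, 59, 44]), (179, [78, 65, 51]), (180, [63, 73, 60]), (181, [55, 80, 65]), (182, [58, 87, 72]), (183, [64, 97, 79]), (184, [65, 102, 83]), (185, [66, 103, 84]), (186, [68, 105, 86]), (187, [76, 123, 99]), (188, [93, 153, 122]), (189, [105, 173, 137]), (190, [112, 184, 147]), (191, [115, 190, 152]), (192, [116, 191, 152]), (193, [117, 190, 154]), (194, [116, 175, 155]), (195, [121, 159, 163])]
280 [(178, [88, 61, 46]), (179, [82, 64, 49]), (180, [67, 73, 58]), (181, [57, 80, 65]), (182, [58, 88, 71]), (183, [62, 96, 78]), (184, [65, 103, 83]), (185, [66, 104, 84]), (186, [67, 106, 85]), (187, [66, 104, 85]), (188, [67, 105, 86]), (189, [69, 106, 87]), (190, [
[... 1060 characters left out ...]
93, 67]), (215, [129, 96, 72]), (216, [108, 118, 93]), (217, [101, 155, 124]), (218, [109, 179, 144]), (219, [114, 189, 150]), (220, [116, 190, 151])] R [(332, [67, 107, 86]), (333, [68, 107, 87]), (334, [68, 105, 85]), (335, [70, 95, 77]), (336, [76, 75, 59]), (337, [81, 60, 46]), (338, [84, 56, 43]), (339, [84, 57, 43]), (340, [83, 57, 43]), (341, [82, 55, 43])]
[[0.6716 0.3729 0.02  ]
 [0.658  0.3052 0.02  ]
 [0.6444 0.2376 0.02  ]] [[0.6537 0.3062 0.    ]]
176 [169, 109, 65] [156, 103, 62]
178 [157, 101, 59] [169, 111, 66]
180 [172, 109, 69] [168, 107, 65]
182 [90, 47, 30] [158, 105, 66]
184 [102, 220, 165] [138, 87, 53]
186 [104, 213, 160] [60, 114, 82]
188 [65, 117, 91] [102, 212, 155]
```

>>> {"name": "servo_tool", "arguments": {
  "series": [
    [[15, -2, 0, 0], [0, 0, 23.3, 0], [0, 0, 23.3, 0], [0, 0, 23.3, 0], [0, 0, 23.3, 0], [0, 0, 23.3, 0], [0, 0, 23.3, 0], [0, 0, 23.3, 0], [0, 0, 23.3, 0], [0, 0, 23.3, 0]]
  ]
}}

```text
t: 13.72
eef_pos: [0.6821, 0.3005, 0.0493]
ee_rot: [-3.141, -0.0, -0.199]
force: [0.6, 0.1, -1.3]
width: 0.0577
gripper_force: 35.0
```

>>> {"name": "servo_tool", "arguments": {
  "series": [
    [[0, 0, 0, 0], [-10, 0, 0, 0], [-10, 0, 0, 0], [-10, 0, 0, 0], [-10, 0, 0, 0], [-10, 0, 0, 0], [-10, 0, 0, 0], [0, 0, 6, 0], [0, 0, 0, 0], [0, 0, 0, 0]]
  ]
}}

```text
t: 14.55
eef_pos: [0.6231, 0.3124, 0.0442]
ee_rot: [3.141, 0.0, -0.198]
force: [-0.1, -0.8, -0.3]
width: 0.0574
gripper_force: 35.0
```

Run:
```python
from h import *
st(); go(623,312.3,28.5,-.199)
```

```text
t 14.55 p [0.6231 0.3124 0.0442] r [ 3.141  0.    -0.198] q [ 0.74  0.54 -0.14  0.   -0.89  0.63] F [-0.1 -0.8 -0.3] w 0.0574 gf 35.0
shift [-0.1  0.1 15.7] turn first 0.001
```

>>> {"name": "servo_tool", "arguments": {
  "series": [
    [[0, 0, 5, 0], [0, 0, 5, 0], [0, 0, 3, 0], [0, 0, 2.5, 0], [0, 0, 0, 0], [0, 0, 0, 0], [0, 0, 0, 0], [0, 0, 0, 0], [0, 0, 0, 0], [0, 0, 0, 0]]
  ]
}}

```text
t: 15.38
eef_pos: [0.6233, 0.3123, 0.0289]
ee_rot: [-3.142, -0.0, -0.199]
force: [-0.0, -0.1, -0.1]
width: 0.0574
gripper_force: 35.0
```

>>> {"name": "servo_tool", "arguments": {
  "series": [
    [[0, 0, 0, 0], [0, 0, 0, 0], [0, 0, 0, 0], [0, 0, 0, 0], [0, 0, 0, 0], [0, 0, 0, 0], [0, 0, 0, 0], [0, 0, 0, 0], [0, 0, 0, 0], [0, 0, 0, 0]]
  ],
  "claw": -1
}}

```text
t: 16.22
eef_pos: [0.6233, 0.3123, 0.0288]
ee_rot: [3.142, 0.0, -0.199]
force: [0.4, -0.1, 0.3]
width: 0.0875
gripper_force: 0.0
```

>>> {"name": "servo_tool", "arguments": {
  "series": [
    [[0, 0, -10, 0], [0, 0, -10, 0], [20, 0, -5, 0], [20, 0, -5, 0], [20, 0, -25, 0], [0, 0, -37, 0], [0, 0, -37, 0], [0, 0, -37, 0], [0, 0, -37, 0], [0, 0, -29, 0]]
  ]
}}

```text
t: 17.05
eef_pos: [0.6827, 0.3003, 0.2664]
ee_rot: [-3.139, -0.004, -0.199]
force: [0.3, 0.2, 0.9]
width: 0.0879
gripper_force: 0.0
```

Run:
```python
from h import *
s=st(); im=grab('wrist','w4.png'); rects('wrist','book1',.036); rects('wrist','press',.02)
print(proj(cal('wrist'),[(.657,.3055,.02),(.657,.3055,.036)]).round(1))
go(642,-153,200,.125)
```

```text
t 17.05 p [0.6827 0.3003 0.2664] r [-3.139 -0.004 -0.199] q [ 0.67  0.46  0.25  0.   -1.36  0.7 ] F [0.3 0.2 0.9] w 0.0879 gf 0.0
book1 0.9 ctr [606.  318.2] size [ 59.3 117.8] ang 78.7 px [279. 241.]
book1 0.64 ctr [627.6  31.6] size [130.  64.] ang 10.1 px [523. 176.]
press 0.83 ctr [606.6 341.5] size [ 96.9 126.1] ang 78.3 px [249. 227.]
[[280.5 196.2]
 [280.5 199.7]]
shift [-97.6 445.3  66.5] turn first -0.324
```

View pics/w4.png

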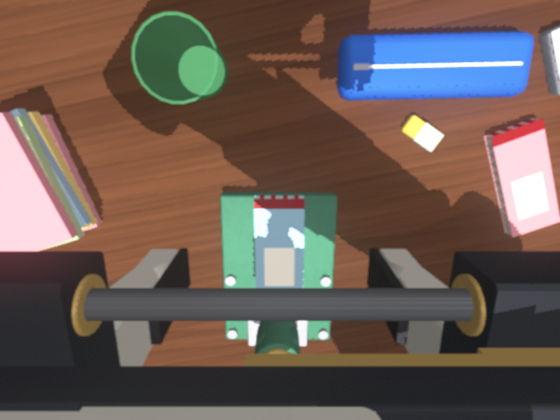

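The book (cols 253-305) is centred on the bed (222-336), with its front face at about row 195, level with the bed front.

Run:
```python
from h import *
im=cv2.imread('pics/w4.png')[:,:,::-1]
for c in (235,240,258,268,278,290,300,315,325): print(c,[(r,im[r,c].tolist()) for r in range(190,201)])
```

```text
235 [(190, [89, 64, 49]), (191, [82, 68, 55]), (192, [68, 78, 64]), (193, [59, 83, 69]), (194, [62, 93, 77]), (195, [75, 117, 96]), (196, [91, 147, 119]), (197, [105, 172, 138]), (198, [113, 185, 149]), (199, [116, 190, 154]), (200, [116, 192, 154])]
240 [(190, [89, 64, 50]), (191, [83, 69, 56]), (192, [68, 78, 65]), (193, [58, 83, 70]), (194, [61, 93, 77]), (195, [75, 117, 95]), (196, [91, 148, 119]), (197, [106, 174, 140]), (198, [114, 188, 151]), (199, [118, 194, 155]), (200, [118, 194, 155])]
258 [(190, [85, 64, 51]), (191, [79, 67, 55]), (192, [69, 77, 64]), (193, [61, 84, 71]), (194, [72, 97, 89]), (195, [101, 120, 119]), (196, [129, 140, 140]), (197, [139, 141, 137]), (198, [133, 119, 117]), (199, [129, 84, 84]), (200, [127, 56, 58])]
268 [(190, [86, 64, 52]), (191, [83, 69, 57]), (192, [71, 77, 65]), (193, [61, 84, 72]), (194, [70, 98, 89]), (195, [101, 124, 122]), (196, [130, 144, 143]), (197, [138, 145, 141]), (198, [130, 125, 123]), (199, [126, 87, 88]), (200, [127, 57, 60])]
278 [(190, [90, 66, 53]), (191, [85, 69, 56]), (192, [69, 76, 63]), (193, [60, 84, 71]), (194, [69
[... 431 characters left out ...]
, [81, 63, 51]), (192, [72, 73, 61]), (193, [60, 82, 68]), (194, [69, 96, 87]), (195, [99, 121, 120]), (196, [129, 143, 142]), (197, [138, 140, 136]), (198, [131, 112, 108]), (199, [125, 71, 72]), (200, [126, 50, 52])]
315 [(190, [84, 61, 47]), (191, [78, 62, 49]), (192, [71, 72, 57]), (193, [60, 82, 66]), (194, [55, 86, 71]), (195, [60, 95, 78]), (196, [65, 103, 85]), (197, [69, 108, 89]), (198, [68, 108, 88]), (199, [68, 108, 88]), (200, [68, 108, 89])]
325 [(190, [84, 58, 45]), (191, [80, 59, 45]), (192, [72, 67, 54]), (193, [60, 78, 64]), (194, [56, 85, 70]), (195, [60, 93, 76]), (196, [66, 104, 85]), (197, [68, 109, 89]), (198, [68, 109, 88]), (199, [67, 108, 88]), (200, [68, 109, 88])]
```

>>> {"name": "servo_tool", "arguments": {
  "series": [
    [[0, 0, 0, -0.108], [0, 0, 0, -0.108], [0, 0, 0, -0.108], [-7, 31.8, 4.7, 0], [-7, 31.8, 4.7, 0], [-7, 31.8, 4.7, 0], [-7, 31.8, 4.7, 0], [-7, 31.8, 4.7, 0], [-7, 31.8, 4.7, 0], [-7, 31.8, 4.7, 0]]
  ]
}}

```text
t: 18.03
eef_pos: [0.6604, 0.0719, 0.2277]
ee_rot: [3.142, 0.001, 0.125]
force: [0.9, 0.8, -0.1]
width: 0.0876
gripper_force: 0.0
```

>>> {"name": "servo_tool", "arguments": {
  "series": [
    [[-7, 31.8, 4.7, 0], [-7, 31.8, 4.7, 0], [-7, 31.8, 4.7, 0], [-7, 31.8, 4.7, 0], [-7, 31.8, 4.7, 0], [-7, 31.8, 4.7, 0], [-7, 31.8, 4.7, 0], [0, 0, 0, 0], [0, 0, 0, 0], [0, 0, 0, 0]]
  ]
}}

```text
t: 18.87
eef_pos: [0.6402, -0.1537, 0.1949]
ee_rot: [-3.141, 0.0, 0.124]
force: [-0.4, 0.5, -0.1]
width: 0.0878
gripper_force: 0.0
```

Run:
```python
from h import *
st(); im=grab('wrist','w5.png')
for k,m,r in rects('wrist','book1',.016):
    (cx,cy),(a,b),g=r
    yaw=np.radians(g if a>b else g-90)
    if abs(cx-620)<25 and abs(cy+158)<25:
        print('yaw',yaw); go(cx+28*np.cos(yaw),cy+28*np.sin(yaw),7,yaw)
```

```text
t 18.87 p [ 0.6402 -0.1537  0.1949] r [-3.141  0.     0.124] q [ 0.06  0.35 -0.07 -0.   -1.15  1.64] F [-0.4  0.5 -0.1] w 0.0878 gf 0.0
book1 0.61 ctr [ 623.9 -156.5] size [131.2  59.7] ang 7.2 px [279. 198.]
book1 0.58 ctr [617.7  13.9] size [130.9  65.7] ang 9.6 px [105. 182.]
yaw 0.12587246135458896
shift [ 11.    1.6 188.2] turn first 0.0
```

>>> {"name": "servo_tool", "arguments": {
  "series": [
    [[11, 1.5, 0, 0], [0, 0, 20, 0], [0, 0, 20, 0], [0, 0, 20, 0], [0, 0, 20, 0], [0, 0, 20, 0], [0, 0, 20, 0], [0, 0, 20, 0], [0, 0, 20, 0], [0, 0, 10, 0]]
  ]
}}

```text
t: 19.8
eef_pos: [0.6506, -0.1522, 0.0227]
ee_rot: [-3.141, 0.003, 0.127]
force: [-0.9, -0.2, -0.0]
width: 0.0878
gripper_force: 0.0
```

>>> {"name": "servo_tool", "arguments": {
  "series": [
    [[0, 0, 6, 0], [0, 0, 6, 0], [0, 0, 5, 0], [0, 0, 0, 0], [0, 0, 0, 0], [0, 0, 0, 0], [0, 0, 0, 0], [0, 0, 0, 0], [0, 0, 0, 0], [0, 0, 0, 0]]
  ]
}}

```text
t: 20.63
eef_pos: [0.6517, -0.1537, 0.0083]
ee_rot: [3.142, -0.0, 0.125]
force: [0.0, -0.1, -0.7]
width: 0.0876
gripper_force: 0.0
```

>>> {"name": "servo_tool", "arguments": {
  "series": [
    [[0, 0, 0, 0], [0, 0, 0, 0], [0, 0, 0, 0], [0, 0, 0, 0], [0, 0, 0, 0], [0, 0, 0, 0], [0, 0, 0, 0], [0, 0, 0, 0], [0, 0, 0, 0], [0, 0, 0, 0]]
  ],
  "claw": 1
}}

```text
t: 21.47
eef_pos: [0.6516, -0.1536, 0.008]
ee_rot: [3.142, -0.0, 0.125]
force: [-0.1, -0.1, -0.6]
width: 0.0576
gripper_force: 35.0
```

>>> {"name": "servo_tool", "arguments": {
  "series": [
    [[0, 0, -10, 0], [0, 0, -25, 0], [0, 0, -30, 0], [0, 0, -30, 0], [0, 0, -30, 0], [0, 0, -30, 0], [0, 0, -30, 0], [0, 0, -30, 0], [0, 0, -35, 0], [0, 0, 0, 0]]
  ]
}}

```text
t: 22.3
eef_pos: [0.6543, -0.1545, 0.2673]
ee_rot: [3.138, -0.011, 0.126]
force: [1.6, -0.7, 1.8]
width: 0.0572
gripper_force: 35.0
```

```bash
cat >> h.py <<'E'
def edge(fn, dz):
    "row of held book's top front edge -> tool x; saves picture"
    s=st(); c=cal('wrist'); im=grab('wrist',fn).astype(int)
    red=((im[:,:,0]-im[:,:,1])>60)&((im[:,:,0]-im[:,:,2])>40)
    out=[]
    for col in range(225,336,10):
        r=np.where(red[185:235,col])[0]+185
        out.append((col,r.min() if len(r) else None,r.max() if len(r) else None))
    print(out); Rt=Ro.from_euler('xyz',s['ee_rot']).as_matrix()
    for row in (200,203,206,209):
        e=ray(c,[(279,row)],s['eef_pos'][2]+dz); print(row,((e-s['eef_pos'])@Rt*1000).round(1))
E
python3 - <<'E'
from h import *
edge('w6.png',.008)
go(670,300,258,-.199)
E
```

```text
t 22.3 p [ 0.6543 -0.1545  0.2673] r [ 3.138 -0.011  0.126] q [ 0.06  0.33  0.06  0.   -1.29  1.64] F [ 1.6 -0.7  1.8] w 0.0572 gf 35.0
[(225, np.int64(201), np.int64(225)), (235, np.int64(191), np.int64(225)), (245, np.int64(201), np.int64(225)), (255, np.int64(201), np.int64(225)), (265, np.int64(191), np.int64(225)), (275, np.int64(202), np.int64(225)), (285, np.int64(202), np.int64(225)), (295, np.int64(191), np.int64(225)), (305, np.int64(202), np.int64(225)), (315, np.int64(202), np.int64(225)), (325, np.int64(194), np.int64(225)), (335, np.int64(202), np.int64(225))]
200 [[36.4  0.2 -7.6]]
203 [[35.   0.2 -7.6]]
206 [[33.6  0.2 -7.6]]
209 [[32.2  0.2 -7.6]]
shift [ -73.4 -448.3    5.8] turn first 0.325
```

>>> {"name": "servo_tool", "arguments": {
  "series": [
    [[0, 0, 0, 0.108], [0, 0, 0, 0.108], [0, 0, 0, 0.109], [-5.2, -32, 0.4, 0], [-5.2, -32, 0.4, 0], [-5.2, -32, 0.4, 0], [-5.2, -32, 0.4, 0], [-5.2, -32, 0.4, 0], [-5.2, -32, 0.4, 0], [-5.2, -32, 0.4, 0]]
  ]
}}

```text
t: 23.18
eef_pos: [0.6596, 0.0746, 0.2549]
ee_rot: [3.141, 0.001, -0.2]
force: [0.5, -0.5, -2.0]
width: 0.0574
gripper_force: 35.0
```

>>> {"name": "servo_tool", "arguments": {
  "series": [
    [[-5.2, -32, 0.4, 0], [-5.2, -32, 0.4, 0], [-5.2, -32, 0.4, 0], [-5.2, -32, 0.4, 0], [-5.2, -32, 0.4, 0], [-5.2, -32, 0.4, 0], [-5.2, -32, 0.4, 0], [0, 0, 0, 0], [0, 0, 0, 0], [0, 0, 0, 0]]
  ]
}}

```text
t: 24.02
eef_pos: [0.6686, 0.2998, 0.2518]
ee_rot: [3.14, 0.001, -0.199]
force: [0.3, -0.0, -1.3]
width: 0.0574
gripper_force: 35.0
```

Run:
```python
from h import *
im=cv2.imread('pics/w3.png')[:,:,::-1].astype(int)
red=((im[:,:,0]-im[:,:,1])>60)&((im[:,:,0]-im[:,:,2])>40)
print([(c,(np.where(red[190:235,c])[0]+190)[[0,-1]].tolist()) for c in range(225,336,10)])
edge('w7.png',.008)
go(623,312.3,66,-.199)
```

```text
[(225, [205, 227]), (235, [195, 227]), (245, [205, 227]), (255, [205, 227]), (265, [194, 227]), (275, [205, 227]), (285, [205, 227]), (295, [194, 227]), (305, [205, 227]), (315, [204, 227]), (325, [197, 227]), (335, [203, 227])]
t 24.02 p [0.6686 0.2998 0.2518] r [ 3.14e+00  1.00e-03 -1.99e-01] q [ 0.69  0.44  0.2  -0.   -1.33  0.69] F [ 0.3 -0.  -1.3] w 0.0574 gf 35.0
[(225, np.int64(201), np.int64(225)), (235, np.int64(192), np.int64(225)), (245, np.int64(201), np.int64(225)), (255, np.int64(189), np.int64(225)), (265, np.int64(190), np.int64(225)), (275, np.int64(190), np.int64(225)), (285, np.int64(190), np.int64(225)), (295, np.int64(188), np.int64(225)), (305, np.int64(202), np.int64(225)), (315, np.int64(201), np.int64(225)), (325, np.int64(193), np.int64(225)), (335, np.int64(200), np.int64(225))]
200 [[36.4 -0.1 -8. ]]
203 [[35.  -0.1 -8. ]]
206 [[33.6 -0.1 -8. ]]
209 [[32.2 -0.1 -8. ]]
shift [-47.5  -3.8 186.2] turn first -0.001
```

>>> {"name": "servo_tool", "arguments": {
  "series": [
    [[15, -4, 0, 0], [0, 0, 21, 0], [0, 0, 21, 0], [0, 0, 21, 0], [0, 0, 21, 0], [0, 0, 21, 0], [0, 0, 21, 0], [0, 0, 21, 0], [0, 0, 21, 0], [0, 0, 21, 0]]
  ]
}}

```text
t: 24.9
eef_pos: [0.6849, 0.2992, 0.0632]
ee_rot: [-3.141, -0.0, -0.202]
force: [0.6, 0.2, -1.7]
width: 0.0576
gripper_force: 35.0
```

>>> {"name": "servo_tool", "arguments": {
  "series": [
    [[0, 0, 0, 0], [-10.6, 0, 0, 0], [-10.6, 0, 0, 0], [-10.6, 0, 0, 0], [-10.6, 0, 0, 0], [-10.6, 0, 0, 0], [-10.6, 0, 0, 0], [0, 0, 6, 0], [0, 0, 0, 0], [0, 0, 0, 0]]
  ]
}}

```text
t: 25.73
eef_pos: [0.622, 0.3136, 0.0572]
ee_rot: [3.141, 0.0, -0.199]
force: [0.3, -0.2, -2.7]
width: 0.0575
gripper_force: 35.0
```

Run:
```python
from h import *
st(); go(621.7,312.6,44.8,-.199)
```

```text
t 25.73 p [0.622  0.3136 0.0572] r [ 3.141  0.    -0.199] q [ 0.75  0.53 -0.13  0.   -0.91  0.63] F [ 0.3 -0.2 -2.7] w 0.0575 gf 35.0
shift [-0.1  1.1 12.4] turn first -0.0
```

Down, release, retreat, then to the pink book at about (617,14), yaw 0.168.

>>> {"name": "servo_tool", "arguments": {
  "series": [
    [[0, 1, 4, 0], [0, 0, 4, 0], [0, 0, 2, 0], [0, 0, 2, 0], [0, 0, 0, 0], [0, 0, 0, 0], [0, 0, 0, 0], [0, 0, 0, 0], [0, 0, 0, 0], [0, 0, 0, 0]]
  ]
}}

```text
t: 26.57
eef_pos: [0.6222, 0.3126, 0.0457]
ee_rot: [-3.141, -0.0, -0.2]
force: [0.2, 0.0, -1.2]
width: 0.0572
gripper_force: 35.0
```

>>> {"name": "servo_tool", "arguments": {
  "series": [
    [[0, 0, 0, 0], [0, 0, 0, 0], [0, 0, 0, 0], [0, 0, 0, 0], [0, 0, 0, 0], [0, 0, 0, 0], [0, 0, 0, 0], [0, 0, 0, 0], [0, 0, 0, 0], [0, 0, 0, 0]]
  ],
  "claw": -1
}}

```text
t: 27.4
eef_pos: [0.6221, 0.3125, 0.0455]
ee_rot: [3.142, 0.0, -0.2]
force: [0.5, 0.2, -0.5]
width: 0.0875
gripper_force: 0.0
```

>>> {"name": "servo_tool", "arguments": {
  "series": [
    [[0, 0, -10, 0], [0, 0, -10, 0], [20, 0, -5, 0], [20, 0, -5, 0], [20, 0, -25, 0], [0, 0, -37, 0], [0, 0, -37, 0], [0, 0, -37, 0], [0, 0, -37, 0], [0, 0, 0, 0]]
  ]
}}

```text
t: 28.23
eef_pos: [0.6843, 0.3016, 0.2603]
ee_rot: [-3.133, -0.012, -0.199]
force: [0.4, -0.6, 3.0]
width: 0.0873
gripper_force: 0.0
```

Run:
```python
from h import *
s=st(); im=grab('wrist','w8.png'); rects('wrist','book1',.052)
for c in (235,240,258,262,268,278,285,290,295,300,325): print(c,[tuple(im[r,c].tolist()) for r in range(186,204)])
for r in (215,225): print([(c,tuple(im[r,c].tolist())) for c in list(range(248,256))+list(range(303,312))])
go(637,18,190,.168)
```

```text
t 28.23 p [0.6843 0.3016 0.2603] r [-3.133 -0.012 -0.199] q [ 0.68  0.46  0.23  0.   -1.34  0.69] F [ 0.4 -0.6  3. ] w 0.0873 gf 0.0
book1 0.92 ctr [611.7 313.8] size [ 57.  100.6] ang 77.6 px [281. 245.]
book1 0.62 ctr [663.  303.5] size [51.   3.3] ang 78.7 px [282. 201.]
book1 0.6 ctr [630.1  46.7] size [122.2  60.5] ang 9.5 px [529. 181.]
235 [(141, 94, 66), (140, 94, 66), (138, 91, 65), (122, 81, 56), (102, 71, 50), (89, 63, 45), (89, 64, 44), (89, 62, 44), (90, 65, 46), (84, 69, 51), (68, 79, 60), (61, 83, 65), (63, 92, 73), (74, 114, 90), (93, 146, 116), (107, 172, 136), (114, 186, 148), (117, 191, 152)]
240 [(142, 94, 67), (142, 95, 66), (141, 95, 67), (130, 88, 61), (105, 72, 50), (92, 65, 47), (90, 64, 45), (92, 65, 46), (91, 65, 46), (84, 69, 52), (70, 78, 60), (60, 83, 65), (64, 93, 73), (77, 116, 92), (91, 145, 115), (107, 173, 138), (115, 187, 149), (120, 194, 154)]
258 [(90, 63, 45), (102, 70, 50), (114, 78, 54), (108, 75, 53), (96, 69, 48), (91, 65, 45), (93, 66, 47), (91, 65, 46), (88, 64, 45), (82, 69, 48), (72, 77, 58), (64, 83, 65), (72, 96, 85), (107, 132, 132), 
[... 2342 characters left out ...]
 153)), (254, (123, 172, 137)), (255, (126, 127, 101)), (303, (129, 52, 43)), (304, (129, 52, 43)), (305, (129, 51, 43)), (306, (129, 52, 43)), (307, (126, 59, 49)), (308, (112, 78, 63)), (309, (88, 101, 80)), (310, (73, 108, 86)), (311, (73, 110, 87))]
[(248, (124, 201, 157)), (249, (124, 201, 158)), (250, (125, 202, 159)), (251, (125, 202, 160)), (252, (124, 202, 159)), (253, (133, 206, 161)), (254, (179, 227, 171)), (255, (246, 252, 197)), (303, (211, 183, 111)), (304, (210, 183, 111)), (305, (211, 182, 111)), (306, (209, 181, 110)), (307, (194, 173, 107)), (308, (158, 151, 99)), (309, (108, 124, 91)), (310, (77, 112, 88)), (311, (73, 110, 87))]
shift [-91.5 271.6  62.7] turn first -0.368
```

>>> {"name": "servo_tool", "arguments": {
  "series": [
    [[0, 0, 0, -0.122], [0, 0, 0, -0.123], [0, 0, 0, -0.123], [-9.1, 27.2, 6, 0], [-9.1, 27.2, 6, 0], [-9.1, 27.2, 6, 0], [-9.1, 27.2, 6, 0], [-9.1, 27.2, 6, 0], [-9.1, 27.2, 6, 0], [-9.1, 27.2, 6, 0]]
  ]
}}

```text
t: 29.17
eef_pos: [0.6489, 0.1007, 0.2056]
ee_rot: [3.141, 0.001, 0.168]
force: [0.4, 0.1, 0.3]
width: 0.0874
gripper_force: 0.0
```

>>> {"name": "servo_tool", "arguments": {
  "series": [
    [[-9.1, 27.2, 6, 0], [-9.1, 27.2, 6, 0], [-9.1, 27.2, 6, 0], [0, 0, 0, 0], [0, 0, 0, 0], [0, 0, 0, 0], [0, 0, 0, 0], [0, 0, 0, 0], [0, 0, 0, 0], [0, 0, 0, 0]]
  ]
}}

```text
t: 30.0
eef_pos: [0.6368, 0.018, 0.1885]
ee_rot: [-3.142, -0.0, 0.169]
force: [0.6, 0.7, -0.2]
width: 0.0879
gripper_force: 0.0
```

Run:
```python
from h import *
st(); im=grab('wrist','w9.png')
for k,m,r in rects('wrist','book1',.016):
    (cx,cy),(a,b),g=r
    yaw=np.radians(g if a>b else g-90)
    if abs(cx-618)<25 and abs(cy-15)<25:
        print('yaw',yaw); go(cx+28*np.cos(yaw),cy+28*np.sin(yaw),8,yaw)
```

```text
t 30.0 p [0.6368 0.018  0.1885] r [-3.142 -0.     0.169] q [ 0.33  0.32 -0.13 -0.   -1.12  1.41] F [ 0.6  0.7 -0.2] w 0.0879 gf 0.0
book1 0.57 ctr [617.6  16.9] size [131.8  58.8] ang 10.1 px [276. 202.]
book1 0.4 ctr [764.9 118.7] size [206.4  68. ] ang 80.0 px [191.  33.]
yaw 0.17615231023452607
shift [  8.9  -2.5 180.4] turn first -0.007
```

>>> {"name": "servo_tool", "arguments": {
  "series": [
    [[9, -2.5, 0, -0.007], [0, 0, 20, 0], [0, 0, 20, 0], [0, 0, 20, 0], [0, 0, 20, 0], [0, 0, 20, 0], [0, 0, 20, 0], [0, 0, 20, 0], [0, 0, 15, 0], [0, 0, 8, 0]]
  ]
}}

```text
t: 30.93
eef_pos: [0.6446, 0.0212, 0.0231]
ee_rot: [3.141, 0.003, 0.175]
force: [-0.1, 0.2, 0.3]
width: 0.0875
gripper_force: 0.0
```

>>> {"name": "servo_tool", "arguments": {
  "series": [
    [[0, 0, 6, 0], [0, 0, 6, 0], [0, 0, 5, 0], [0, 0, 0, 0], [0, 0, 0, 0], [0, 0, 0, 0], [0, 0, 0, 0], [0, 0, 0, 0], [0, 0, 0, 0], [0, 0, 0, 0]]
  ]
}}

```text
t: 31.77
eef_pos: [0.6453, 0.0212, 0.0087]
ee_rot: [-3.142, -0.0, 0.175]
force: [0.5, 0.4, 0.4]
width: 0.0873
gripper_force: 0.0
```

>>> {"name": "servo_tool", "arguments": {
  "series": [
    [[0, 0, 0, 0], [0, 0, 0, 0], [0, 0, 0, 0], [0, 0, 0, 0], [0, 0, 0, 0], [0, 0, 0, 0], [0, 0, 0, 0], [0, 0, 0, 0], [0, 0, 0, 0], [0, 0, 0, 0]]
  ],
  "claw": 1
}}

```text
t: 32.6
eef_pos: [0.6452, 0.0212, 0.0084]
ee_rot: [3.142, 0.0, 0.175]
force: [-0.2, -0.3, -0.8]
width: 0.0575
gripper_force: 35.0
```

>>> {"name": "servo_tool", "arguments": {
  "series": [
    [[0, 0, -10, 0], [0, 0, -25, 0], [0, 0, -30, 0], [0, 0, -30, 0], [0, 0, -30, 0], [0, 0, -30, 0], [0, 0, -30, 0], [0, 0, -30, 0], [0, 0, -30, 0], [0, 0, 0, 0]]
  ]
}}

```text
t: 33.43
eef_pos: [0.6478, 0.0211, 0.2617]
ee_rot: [3.141, -0.011, 0.176]
force: [1.3, 0.8, 0.9]
width: 0.0573
gripper_force: 35.0
```

Run:
```python
from h import *
st(); go(670,300.5,252,-.199)
```

```text
t 33.43 p [0.6478 0.0211 0.2617] r [ 3.141 -0.011  0.176] q [ 0.33  0.29 -0.01  0.   -1.26  1.41] F [1.3 0.8 0.9] w 0.0573 gf 35.0
shift [ -33.5 -278.2    9.7] turn first 0.375
```

>>> {"name": "servo_tool", "arguments": {
  "series": [
    [[0, 0, 0, 0.125], [0, 0, 0, 0.125], [0, 0, 0, 0.125], [-3.3, -27.8, 0.7, 0], [-3.3, -27.8, 0.7, 0], [-3.3, -27.8, 0.7, 0], [-3.3, -27.8, 0.7, 0], [-3.3, -27.8, 0.7, 0], [-3.3, -27.8, 0.7, 0], [-3.3, -27.8, 0.7, 0]]
  ]
}}

```text
t: 34.27
eef_pos: [0.6608, 0.2177, 0.2491]
ee_rot: [-3.141, -0.0, -0.2]
force: [0.7, -0.6, -1.5]
width: 0.0578
gripper_force: 35.0
```

>>> {"name": "servo_tool", "arguments": {
  "series": [
    [[-3.3, -27.8, 0.7, 0], [-3.3, -27.8, 0.7, 0], [-3.3, -27.8, 0.7, 0], [0, 0, 0, 0], [0, 0, 0, 0], [0, 0, 0, 0], [0, 0, 0, 0], [0, 0, 0, 0], [0, 0, 0, 0], [0, 0, 0, 0]]
  ]
}}

```text
t: 35.1
eef_pos: [0.6682, 0.2995, 0.2469]
ee_rot: [-3.141, -0.0, -0.201]
force: [0.4, 0.1, -1.3]
width: 0.0569
gripper_force: 35.0
```

Run:
```python
from h import *
edge('w10.png',.008)
go(623.2,312.3,78,-.199)
```

```text
t 35.1 p [0.6682 0.2995 0.2469] r [-3.141 -0.    -0.201] q [ 0.69  0.44  0.19  0.   -1.31  0.68] F [ 0.4  0.1 -1.3] w 0.0569 gf 35.0
[(225, np.int64(193), np.int64(234)), (235, np.int64(192), np.int64(234)), (245, np.int64(193), np.int64(234)), (255, np.int64(188), np.int64(234)), (265, np.int64(191), np.int64(234)), (275, np.int64(193), np.int64(234)), (285, np.int64(193), np.int64(234)), (295, np.int64(189), np.int64(234)), (305, np.int64(193), np.int64(234)), (315, np.int64(193), np.int64(234)), (325, np.int64(192), np.int64(234)), (335, np.int64(193), np.int64(234))]
200 [[36.4 -0.  -8. ]]
203 [[35. -0. -8.]]
206 [[33.6 -0.  -8. ]]
209 [[32.2 -0.  -8. ]]
shift [-46.6  -3.6 168.8] turn first -0.001
```

Run:
```python
from h import *
for f in ('w3','w7','w10'):
    im=cv2.imread(f'pics/{f}.png')[:,:,::-1]
    print(f,[(r,im[r,300].tolist()) for r in list(range(190,208))+list(range(220,232))])
```

```text
w3 [(190, [66, 103, 84]), (191, [67, 104, 85]), (192, [67, 105, 87]), (193, [72, 108, 92]), (194, [88, 119, 117]), (195, [113, 141, 152]), (196, [130, 153, 167]), (197, [137, 147, 153]), (198, [139, 137, 133]), (199, [140, 132, 124]), (200, [138, 128, 120]), (201, [138, 121, 115]), (202, [134, 108, 107]), (203, [127, 83, 87]), (204, [125, 56, 62]), (205, [127, 46, 51]), (206, [127, 47, 51]), (207, [127, 47, 53]), (220, [128, 52, 59]), (221, [127, 53, 58]), (222, [128, 54, 60]), (223, [127, 53, 60]), (224, [126, 54, 61]), (225, [126, 55, 61]), (226, [127, 54, 61]), (227, [127, 57, 64]), (228, [128, 75, 84]), (229, [132, 117, 131]), (230, [134, 153, 171]), (231, [135, 164, 184])]
w7 [(190, [124, 58, 51]), (191, [139, 85, 56]), (192, [170, 135, 83]), (193, [190, 160, 100]), (194, [183, 157, 111]), (195, [157, 140, 116]), (196, [142, 127, 115]), (197, [139, 116, 106]), (198, [139, 107, 96]), (199, [143, 99, 84]), (200, [143, 84, 64]), (201, [133, 59, 45]), (202, [130, 48, 39]), (203, [129, 48, 40]), (204, [131, 49, 41]), (205, [130, 49, 40]), (206, [129, 48, 40]), (207, [130, 49, 39]), (
[... 271 characters left out ...]
)]
w10 [(190, [226, 206, 156]), (191, [221, 192, 151]), (192, [213, 165, 153]), (193, [225, 155, 160]), (194, [227, 156, 162]), (195, [209, 152, 151]), (196, [189, 147, 139]), (197, [183, 142, 133]), (198, [181, 134, 126]), (199, [187, 124, 117]), (200, [193, 102, 100]), (201, [182, 74, 77]), (202, [176, 61, 65]), (203, [174, 58, 62]), (204, [174, 58, 63]), (205, [175, 59, 64]), (206, [175, 58, 63]), (207, [175, 60, 64]), (220, [178, 65, 71]), (221, [179, 67, 73]), (222, [178, 67, 73]), (223, [179, 67, 73]), (224, [179, 66, 73]), (225, [180, 70, 77]), (226, [200, 99, 106]), (227, [228, 139, 149]), (228, [241, 168, 179]), (229, [244, 177, 187]), (230, [244, 177, 188]), (231, [243, 177, 188])]
```

>>> {"name": "servo_tool", "arguments": {
  "series": [
    [[15, -3, 0, 0], [0, 0, 19, 0], [0, 0, 19, 0], [0, 0, 19, 0], [0, 0, 19, 0], [0, 0, 19, 0], [0, 0, 19, 0], [0, 0, 19, 0], [0, 0, 19, 0], [0, 0, 19, 0]]
  ]
}}

```text
t: 35.98
eef_pos: [0.6834, 0.2999, 0.0747]
ee_rot: [-3.141, -0.0, -0.2]
force: [0.9, -0.0, 0.0]
width: 0.0574
gripper_force: 35.0
```

>>> {"name": "servo_tool", "arguments": {
  "series": [
    [[0, 0, 0, 0], [-10.5, 0, 0, 0], [-10.5, 0, 0, 0], [-10.5, 0, 0, 0], [-10.5, 0, 0, 0], [-10.5, 0, 0, 0], [-10.5, 0, 0, 0], [0, 0, 6, 0], [0, 0, 0, 0], [0, 0, 0, 0]]
  ]
}}

```text
t: 36.82
eef_pos: [0.6213, 0.3127, 0.0693]
ee_rot: [3.141, 0.0, -0.199]
force: [-0.0, -0.4, -1.2]
width: 0.0572
gripper_force: 35.0
```

Run:
```python
from h import *
st(); go(621.8,312.5,61,-.199)
```

```text
t 36.82 p [0.6213 0.3127 0.0693] r [ 3.141  0.    -0.199] q [ 0.75  0.51 -0.12  0.   -0.94  0.63] F [-0.  -0.4 -1.2] w 0.0572 gf 35.0
shift [0.5 0.1 8.3] turn first -0.0
```

>>> {"name": "servo_tool", "arguments": {
  "series": [
    [[0.5, 0, 4, 0], [0, 0, 2, 0], [0, 0, 2, 0], [0, 0, 0, 0], [0, 0, 0, 0], [0, 0, 0, 0], [0, 0, 0, 0], [0, 0, 0, 0], [0, 0, 0, 0], [0, 0, 0, 0]]
  ]
}}

```text
t: 37.65
eef_pos: [0.6221, 0.3126, 0.0615]
ee_rot: [-3.142, -0.0, -0.2]
force: [0.5, 0.7, -1.3]
width: 0.0574
gripper_force: 35.0
```

>>> {"name": "servo_tool", "arguments": {
  "series": [
    [[0, 0, 0, 0], [0, 0, 0, 0], [0, 0, 0, 0], [0, 0, 0, 0], [0, 0, 0, 0], [0, 0, 0, 0], [0, 0, 0, 0], [0, 0, 0, 0], [0, 0, 0, 0], [0, 0, 0, 0]]
  ],
  "claw": -1
}}

```text
t: 38.48
eef_pos: [0.6221, 0.3126, 0.0615]
ee_rot: [-3.142, -0.0, -0.2]
force: [0.2, -0.4, -0.8]
width: 0.0877
gripper_force: 0.0
```

>>> {"name": "servo_tool", "arguments": {
  "series": [
    [[0, 0, -10, 0], [0, 0, -10, 0], [20, 0, -5, 0], [20, 0, -5, 0], [20, 0, -25, 0], [20, 0, -25, 0], [0, 0, -25, 0], [0, 0, -25, 0], [0, 0, -25, 0], [0, 0, -20, 0]]
  ]
}}

```text
t: 39.32
eef_pos: [0.7011, 0.2966, 0.2404]
ee_rot: [-3.14, -0.003, -0.2]
force: [0.3, -0.4, -0.1]
width: 0.0877
gripper_force: 0.0
```

>>> {"name": "servo_tool", "arguments": {
  "series": [
    [[0, 0, 0, 0], [0, 0, 0, 0], [0, 0, 0, 0], [0, 0, 0, 0], [0, 0, 0, 0], [0, 0, 0, 0], [0, 0, 0, 0], [0, 0, 0, 0], [0, 0, 0, 0], [0, 0, 0, 0]]
  ]
}}

```text
t: 40.15
eef_pos: [0.7005, 0.2967, 0.2363]
ee_rot: [3.141, 0.0, -0.2]
force: [0.3, -0.1, -0.2]
width: 0.0876
gripper_force: 0.0
```

Run:
```python
from h import *
s=st(); im=grab('wrist'); cv2.imwrite('pics/w11c.png',cv2.resize(im[130:280,190:370,::-1],None,fx=4,fy=4,interpolation=cv2.INTER_CUBIC))
f=np.array([.6569,.3055]);n=np.array([.9803,-.1977]);l=np.array([.1977,.9803])
P=[]
for z in (.02,.036,.052,.068):
    for y in (-.029,.029): P.append([*(f+y*l),z])
for y in (-.07,.07): P.append([*(f+y*l),.02])
print(((proj(cal('wrist'),P)-[190,130])*4).round())
grab('top'); 
for nm in ['knob_grip','crank','pad']:
  for c in ['top','side']:
    if nm!='x' : 
        if c=='side': grab('side','s2.png')
        else: grab('top')
        print(c,nm,[(np.round(d['position'],3).tolist(),round(d['conf'],2)) for d in recognise(c,nm)])
grab('top'); rects('top','knob_grip',.272); rects('top','crank',.235)
```

```text
t 40.15 p [0.7005 0.2967 0.2363] r [ 3.141  0.    -0.2  ] q [ 0.66  0.5   0.25  0.   -1.32  0.72] F [ 0.3 -0.1 -0.2] w 0.0876 gf 0.0
[[459. 349.]
 [250. 349.]
 [463. 367.]
 [246. 367.]
 [468. 387.]
 [242. 387.]
 [473. 409.]
 [237. 409.]
 [606. 349.]
 [103. 349.]]
top knob_grip [([0.51, 0.355, 0.269], 0.43)]
side knob_grip [([0.506, 0.357, 0.255], 0.59)]
top crank [([0.53, 0.342, 0.235], 0.83)]
side crank [([0.51, 0.356, 0.246], 0.68)]
top pad [([0.545, 0.313, 0.111], 0.52)]
side pad [([0.722, -0.226, 0.029], 0.62), ([0.544, 0.354, 0.111], 0.53)]
knob_grip 0.44 ctr [ 561.5 -301.9] size [46.7 59.6] ang 43.4 px [397. 201.]
crank 0.59 ctr [529.9 343. ] size [31.1 69.5] ang 44.3 px [111. 221.]
crank 0.47 ctr [527.5 338.3] size [39.6 70.9] ang 42.3 px [113. 221.]
```

View pics/w11c.png

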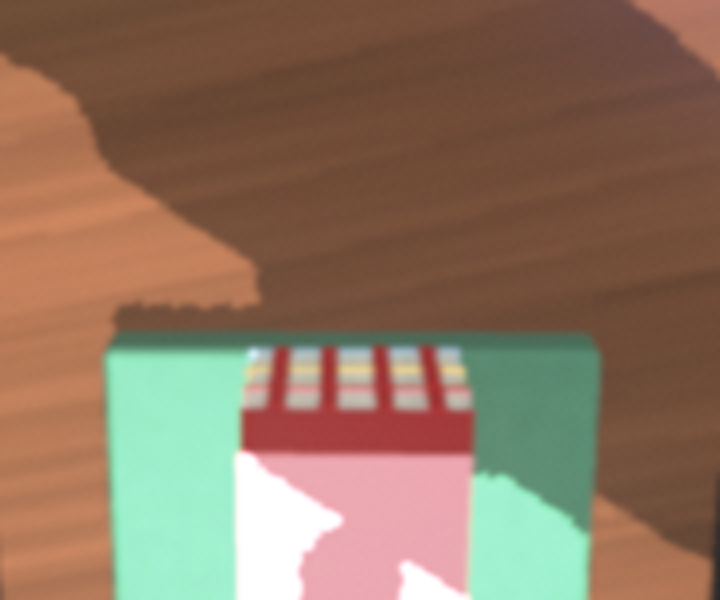

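The stack is flush (row 349) and centred: books at 249-459 in the crop against bed 104-600. The pad is clear of it. Next I'll look at the knob from above.

>>> {"name": "servo_tool", "arguments": {
  "series": [
    [[0, 0, -32, 0], [0, 0, -32, 0], [0, 0, -30, 0], [-27, -2.3, 0, 0], [-27, -2.3, 0, 0], [-27, -2.3, 0, 0], [-27, -2.3, 0, 0], [-27, -2.3, 0, 0], [-27, -2.3, 0, 0], [-26, -2.3, 0, 0]]
  ]
}}

```text
t: 41.83
eef_pos: [0.518, 0.3499, 0.3306]
ee_rot: [-3.141, -0.0, -0.2]
force: [0.8, -0.2, 0.4]
width: 0.0875
gripper_force: 0.0
```

>>> {"name": "servo_tool", "arguments": {
  "series": [
    [[0, 0, 0, 0], [0, 0, 0, 0], [0, 0, 0, 0], [0, 0, 0, 0], [0, 0, 0, 0], [0, 0, 0, 0], [0, 0, 0, 0], [0, 0, 0, 0], [0, 0, 0, 0], [0, 0, 0, 0]]
  ]
}}

```text
t: 42.67
eef_pos: [0.5195, 0.3497, 0.3304]
ee_rot: [3.141, 0.0, -0.2]
force: [0.8, -0.2, -0.2]
width: 0.0878
gripper_force: 0.0
```

Run:
```python
from h import *
s=st(); im=grab('wrist','w12.png')
rects('wrist','knob_grip',.272); rects('wrist','crank',.231)
print([(np.round(d['position'],3).tolist(),round(d['conf'],2)) for d in recognise('wrist','knob_grip')])
f=np.array([.6569,.3055]);n=np.array([.9803,-.1977]); C=f-.115*n
print('C',C, proj(cal('wrist'),[[*C,.231],[*C,.169],[.5107,.3536,.272],[.5107,.3536,.232]]).round())
```

```text
t 42.67 p [0.5195 0.3497 0.3304] r [ 3.141  0.    -0.2  ] q [ 0.9   0.23  0.07 -0.   -1.41  0.47] F [ 0.8 -0.2 -0.2] w 0.0878 gf 0.0
knob_grip 0.65 ctr [520.  355.8] size [16.2 24.8] ang 78.6 px [270. 228.]
crank 0.76 ctr [524.8 344.6] size [27.3 78.5] ang 53.8 px [284. 198.]
[([0.517, 0.357, 0.266], 0.7)]
C [0.5441655 0.3282355] [[301. 172.]
 [297. 159.]
 [276. 241.]
 [276. 221.]]
```

View pics/w12.png

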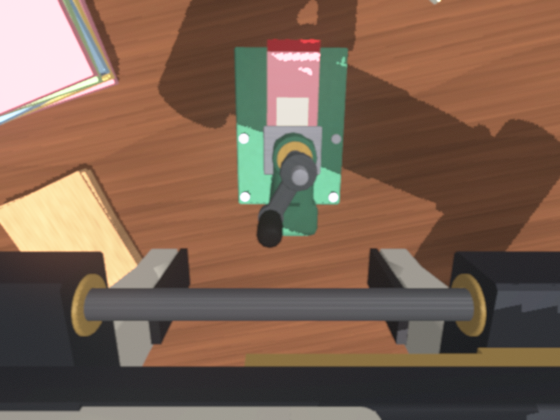

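The knob's top disc is centred at about (270,233) and the hub at (299,175), against a predicted (301,172).

Run:
```python
from h import *
c=cal('wrist'); im=cv2.imread('pics/w12.png')[:,:,::-1]
k=ray(c,[(270,233)],.272)[0]; h=ray(c,[(299,175)],.236)[0]; print(k.round(4),h.round(4))
for C in ([.5442,.3282],h[:2]):
    d=k[:2]-C; n=np.array([.9803,-.1977]); px=-n; py=np.array([-.1977,-.9803])
    print('r',np.hypot(*d).round(4),'theta',np.arctan2(-d@py,d@px).round(3))
print([(r,int(im[r,270].sum())) for r in range(205,256,2)]); print([(q,int(im[233,q].sum())) for q in range(250,292,2)])
print(proj(c,[[*k[:2],z] for z in (.232,.254,.272)]).round(1))
```

```text
[0.5166 0.3563 0.272 ] [0.5433 0.3301 0.236 ]
r 0.0393 theta 0.595
r 0.0374 theta 0.578
[(205, 259), (207, 269), (209, 213), (211, 127), (213, 122), (215, 121), (217, 121), (219, 119), (221, 120), (223, 122), (225, 127), (227, 138), (229, 146), (231, 148), (233, 141), (235, 134), (237, 134), (239, 130), (241, 129), (243, 129), (245, 120), (247, 195), (249, 316), (251, 331), (253, 328), (255, 312)]
[(250, 327), (252, 327), (254, 326), (256, 239), (258, 118), (260, 125), (262, 128), (264, 136), (266, 137), (268, 138), (270, 141), (272, 141), (274, 142), (276, 143), (278, 139), (280, 130), (282, 270), (284, 439), (286, 454), (288, 452), (290, 449)]
[[271.2 214.5]
 [270.6 224. ]
 [270.  233. ]]
```

Run:
```python
from h import *
go(514.5,357.3,244)
h=np.pi/10
for t0 in (.56,.56+np.pi):
    t=t0+h*np.arange(11); print(np.c_[-42*np.diff(np.cos(t)),-42*np.diff(np.sin(t))].round(1).tolist())
```

```text
shift [-6.3 -6.4 86.5] turn first 0
[[8.6, -9.9], [11.3, -6.8], [12.8, -2.9], [13.1, 1.2], [12.1, 5.2], [9.9, 8.6], [6.8, 11.3], [2.9, 12.8], [-1.2, 13.1], [-5.2, 12.1]]
[[-8.6, 9.9], [-11.3, 6.8], [-12.8, 2.9], [-13.1, -1.2], [-12.1, -5.2], [-9.9, -8.6], [-6.8, -11.3], [-2.9, -12.8], [1.2, -13.1], [5.2, -12.1]]
```

>>> {"name": "servo_tool", "arguments": {
  "series": [
    [[-6.3, -6.4, 0, 0], [0, 0, 15, 0], [0, 0, 15, 0], [0, 0, 15, 0], [0, 0, 15, 0], [0, 0, 12, 0], [0, 0, 8, 0], [0, 0, 6, 0], [0, 0, 0, 0], [0, 0, 0, 0]]
  ]
}}

```text
t: 43.7
eef_pos: [0.5146, 0.3575, 0.2447]
ee_rot: [3.142, -0.0, -0.2]
force: [-0.1, -0.5, 0.8]
width: 0.0873
gripper_force: 0.0
```

>>> {"name": "servo_tool", "arguments": {
  "series": [
    [[0, 0, 0, 0], [0, 0, 0, 0], [0, 0, 0, 0], [0, 0, 0, 0], [0, 0, 0, 0], [0, 0, 0, 0], [0, 0, 0, 0], [0, 0, 0, 0], [0, 0, 0, 0], [0, 0, 0, 0]]
  ],
  "claw": 1,
  "grip_force": 20
}}

```text
t: 44.53
eef_pos: [0.5145, 0.3573, 0.2444]
ee_rot: [3.141, 0.0, -0.2]
force: [0.2, 0.3, -0.5]
width: 0.0267
gripper_force: 0.0
```

>>> {"name": "servo_tool", "arguments": {
  "series": [
    [[0, 0, 0, 0], [0, 0, 0, 0], [0, 0, 0, 0], [0, 0, 0, 0], [0, 0, 0, 0], [0, 0, 0, 0], [0, 0, 0, 0], [0, 0, 0, 0], [0, 0, 0, 0], [0, 0, 0, 0]]
  ]
}}

```text
t: 45.37
eef_pos: [0.5145, 0.3572, 0.2444]
ee_rot: [3.141, 0.0, -0.2]
force: [-0.5, -1.6, -0.2]
width: 0.0173
gripper_force: 20.0
```

Run:
```python
from h import *
s=st(); grab('wrist','w13.png')
```

```text
t 45.37 p [0.5145 0.3572 0.2444] r [ 3.141  0.    -0.2  ] q [ 0.92  0.27 -0.07  0.   -1.23  0.45] F [-0.5 -1.6 -0.2] w 0.0173 gf 20.0
```

View pics/w13.png

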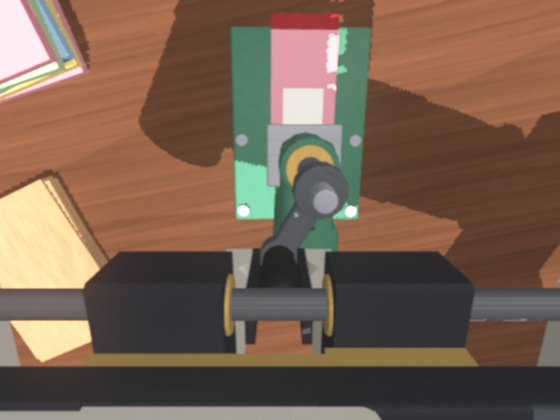

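The knob is between the fingers (opening 17.3 mm). I'll try the first half turn.

>>> {"name": "servo_tool", "arguments": {
  "series": [
    [[8.6, -9.9, 0.6, 0], [11.3, -6.8, 0.6, 0], [12.8, -2.9, 0.6, 0], [13.1, 1.2, 0.6, 0], [12.1, 5.2, 0.6, 0], [9.9, 8.6, 0.6, 0], [6.8, 11.3, 0.6, 0], [2.9, 12.8, 0.6, 0], [-1.2, 13.1, 0.6, 0], [-5.2, 12.1, 0.6, 0]]
  ]
}}

```text
t: 46.25
eef_pos: [0.5751, 0.2985, 0.2382]
ee_rot: [-3.14, 0.0, -0.201]
force: [-4.1, 11.4, -0.3]
width: 0.0175
gripper_force: 20.0
```

Run:
```python
from h import *
s=st(); im=grab('wrist','w14.png')
h=rects('wrist','crank',.229)
```

```text
t 46.25 p [0.5751 0.2985 0.2382] r [-3.14   0.    -0.201] q [ 0.78  0.31 -0.04 -0.   -1.23  0.59] F [-4.1 11.4 -0.3] w 0.0175 gf 20.0
crank 0.9 ctr [571.9 297.9] size [20.  29.3] ang 78.5 px [278. 264.]
crank 0.71 ctr [605.6 301.7] size [62.2 93.9] ang 78.0 px [258. 187.]
```

>>> {"name": "servo_tool", "arguments": {
  "series": [
    [[-8.6, 9.9, 0.6, 0], [-11.3, 6.8, 0.6, 0], [-12.8, 2.9, 0.6, 0], [-13.1, -1.2, 0.6, 0], [-12.1, -5.2, 0.6, 0], [-9.9, -8.6, 0.6, 0], [-6.8, -11.3, 0.6, 0], [-2.9, -12.8, 0.6, 0], [1.2, -13.1, 0.6, 0], [5.2, -12.1, 0.6, 0]]
  ]
}}

```text
t: 47.18
eef_pos: [0.5132, 0.3556, 0.2325]
ee_rot: [3.139, 0.001, -0.2]
force: [-3.6, -2.3, 3.7]
width: 0.0174
gripper_force: 20.0
```

>>> {"name": "servo_tool", "arguments": {
  "series": [
    [[8.6, -9.9, 0.6, 0], [11.3, -6.8, 0.6, 0], [12.8, -2.9, 0.6, 0], [13.1, 1.2, 0.6, 0], [12.1, 5.2, 0.6, 0], [9.9, 8.6, 0.6, 0], [6.8, 11.3, 0.6, 0], [2.9, 12.8, 0.6, 0], [-1.2, 13.1, 0.6, 0], [-5.2, 12.1, 0.6, 0]]
  ]
}}

```text
t: 48.02
eef_pos: [0.5752, 0.2987, 0.2263]
ee_rot: [-3.14, -0.0, -0.2]
force: [-3.1, 9.8, -1.6]
width: 0.0175
gripper_force: 20.0
```

Run:
```python
from h import *
s=st(); im=grab('wrist','w15.png'); rects('wrist','pad',.08); grab('side','s3.png'); print(recognise('side','pad')[:2],recognise('side','knob_grip')[:1])
```

```text
t 48.02 p [0.5752 0.2987 0.2263] r [-3.14 -0.   -0.2 ] q [ 0.78  0.31 -0.05 -0.   -1.2   0.59] F [-3.1  9.8 -1.6] w 0.0175 gf 20.0
pad 0.73 ctr [547.7 328.3] size [63.6 39.6] ang 78.7 px [249. 221.]
[{'position': [0.5434, 0.3497, 0.0912], 'conf': 0.82}, {'position': [0.5947, -0.3452, 0.0344], 'conf': 0.16}] [{'position': [0.5622, 0.2994, 0.2335], 'conf': 0.49}]
```

>>> {"name": "servo_tool", "arguments": {
  "series": [
    [[-8.6, 9.9, 0.6, 0], [-11.3, 6.8, 0.6, 0], [-12.8, 2.9, 0.6, 0], [-13.1, -1.2, 0.6, 0], [-12.1, -5.2, 0.6, 0], [-9.9, -8.6, 0.6, 0], [-6.8, -11.3, 0.6, 0], [-2.9, -12.8, 0.6, 0], [1.2, -13.1, 0.6, 0], [5.2, -12.1, 0.6, 0]]
  ]
}}

```text
t: 49.1
eef_pos: [0.5141, 0.3569, 0.2204]
ee_rot: [3.139, 0.0, -0.199]
force: [-0.9, -4.4, 1.1]
width: 0.0173
gripper_force: 20.0
```

>>> {"name": "servo_tool", "arguments": {
  "series": [
    [[8.6, -9.9, 0.6, 0], [11.3, -6.8, 0.6, 0], [12.8, -2.9, 0.6, 0], [13.1, 1.2, 0.6, 0], [12.1, 5.2, 0.6, 0], [9.9, 8.6, 0.6, 0], [6.8, 11.3, 0.6, 0], [2.9, 12.8, 0.6, 0], [-1.2, 13.1, 0.6, 0], [-5.2, 12.1, 0.6, 0]]
  ]
}}

```text
t: 49.93
eef_pos: [0.575, 0.2983, 0.2142]
ee_rot: [-3.14, 0.0, -0.201]
force: [-4.9, 12.4, -1.2]
width: 0.0173
gripper_force: 20.0
```

Run:
```python
from h import *
s=st(); grab('side','s4.png'); print(recognise('side','pad')[:2])
h=.157
t=16.27+h*np.arange(11); print(np.c_[-42*np.diff(np.cos(t)),-42*np.diff(np.sin(t))].round(1).tolist(), [( (-np.cos(x)*0+np.sin(x)).round(2)) for x in t[[0,5,10]]])
```

```text
t 49.93 p [0.575  0.2983 0.2142] r [-3.14   0.    -0.201] q [ 0.78  0.32 -0.07 -0.   -1.18  0.59] F [-4.9 12.4 -1.2] w 0.0173 gf 20.0
[{'position': [0.564, 0.3003, 0.2227], 'conf': 0.7}, {'position': [0.5009, 0.3574, 0.0461], 'conf': 0.64}]
[[-3.9, 5.3], [-4.7, 4.6], [-5.4, 3.8], [-5.9, 2.9], [-6.3, 2.0], [-6.5, 1.0], [-6.6, -0.1], [-6.5, -1.1], [-6.2, -2.1], [-5.8, -3.1]] [np.float64(-0.53), np.float64(-0.98), np.float64(-0.85)]
```

>>> {"name": "servo_tool", "arguments": {
  "series": [
    [[-3.9, 5.3, 0.3, 0], [-4.7, 4.6, 0.3, 0], [-5.4, 3.8, 0.3, 0], [-5.9, 2.9, 0.3, 0], [-6.3, 2.0, 0.3, 0], [-6.5, 1.0, 0.3, 0], [-6.6, -0.1, 0.3, 0], [-6.5, -1.1, 0.3, 0], [-6.2, -2.1, 0.3, 0], [-5.8, -3.1, 0.3, 0]]
  ]
}}

```text
t: 50.87
eef_pos: [0.5176, 0.2981, 0.2117]
ee_rot: [-3.138, -0.004, -0.2]
force: [14.0, 5.0, -9.9]
width: 0.0168
gripper_force: 20.0
```

Run:
```python
from h import *
s=st(); C=np.array([544.8,327.9]); p=np.array(s['eef_pos'][:2])*1000-C; psi=-.2
x=p@[np.cos(psi),np.sin(psi)]; y=p@[np.sin(psi),-np.cos(psi)]
print('theta',np.arctan2(-y,-x)%(2*np.pi)+4*np.pi, np.hypot(x,y))
r=p/np.hypot(*p); tg=np.array([r[1],-r[0]]); F=np.array(s['force'][:2]); print('rad',F@r,'along motion',F@tg)
t=17.84+.14*np.arange(5); print(np.c_[-42*np.diff(np.cos(t)),-42*np.diff(np.sin(t))].round(1).tolist())
```

```text
t 50.87 p [0.5176 0.2981 0.2117] r [-3.138 -0.004 -0.2  ] q [ 0.85  0.24 -0.19  0.   -1.13  0.52] F [14.   5.  -9.9] w 0.0168 gf 20.0
theta 17.8171770638777 40.34791148198606
rad -13.147791556857651 along motion -7.024803798475808
[[-4.7, -3.5], [-4.2, -4.1], [-3.6, -4.6], [-2.9, -5.1]]
```

>>> {"name": "servo_tool", "arguments": {
  "series": [
    [[-4.7, -3.5, 0.2, 0], [-4.2, -4.1, 0.2, 0], [-2.6, -3.4, 0.2, 0], [0, 0, 0, 0], [0, 0, 0, 0], [0, 0, 0, 0], [0, 0, 0, 0], [0, 0, 0, 0], [0, 0, 0, 0], [0, 0, 0, 0]]
  ]
}}

```text
t: 51.7
eef_pos: [0.5085, 0.3099, 0.211]
ee_rot: [-3.14, -0.003, -0.2]
force: [10.6, 4.5, -6.7]
width: 0.0175
gripper_force: 20.0
```

Run:
```python
from h import *
s=st(); C=np.array([544.8,327.9]); p=np.array(s['eef_pos'][:2])*1000-C; psi=-.2
x=p@[np.cos(psi),np.sin(psi)]; y=p@[np.sin(psi),-np.cos(psi)]
print('theta',np.arctan2(-y,-x)%(2*np.pi)+4*np.pi, np.hypot(x,y))
r=p/np.hypot(*p); tg=np.array([r[1],-r[0]]); F=np.array(s['force'][:2]); print('rad',F@r,'along motion',F@tg)
```

```text
t 51.7 p [0.5085 0.3099 0.211 ] r [-3.14e+00 -3.00e-03 -2.00e-01] q [ 0.88  0.24 -0.2   0.   -1.13  0.49] F [10.6  4.5 -6.7] w 0.0175 gf 20.0
theta 18.189927825795735 40.50083299361736
rad -11.527223399420997 along motion -0.6528806743971876
```

Crank at 18.19 rad, about 82 N by the given stiffness, and the felt torque agrees. I'll release it and go look at the brushes.

>>> {"name": "servo_tool", "arguments": {
  "series": [
    [[0, 0, 0, 0], [0, 0, 0, 0], [0, 0, 0, 0], [0, 0, 0, 0], [0, 0, 0, 0], [0, 0, 0, 0], [0, 0, 0, 0], [0, 0, 0, 0], [0, 0, 0, 0], [0, 0, 0, 0]]
  ],
  "claw": -1
}}

```text
t: 52.53
eef_pos: [0.5069, 0.311, 0.2108]
ee_rot: [3.142, 0.0, -0.2]
force: [-0.6, -0.6, 0.2]
width: 0.0786
gripper_force: 0.0
```

>>> {"name": "servo_tool", "arguments": {
  "series": [
    [[0, 0, -5, 0], [0, 0, -15, 0], [0, 0, -20, 0], [0, 0, -20, 0], [0, 0, -20, 0], [0, 0, -20, 0], [0, 0, -25, 0], [0, 0, -25, 0], [0, 0, -25, 0], [0, 0, -25, 0]]
  ]
}}

```text
t: 53.37
eef_pos: [0.5068, 0.3107, 0.4126]
ee_rot: [-3.141, -0.0, -0.2]
force: [-0.0, 0.9, 0.0]
width: 0.0878
gripper_force: 0.0
```

>>> {"name": "servo_tool", "arguments": {
  "series": [
    [[4.2, 30.3, 0, 0], [4.2, 30.3, 0, 0], [4.2, 30.3, 0, 0], [4.2, 30.3, 0, 0], [4.2, 30.3, 0, 0], [4.2, 30.3, 0, 0], [4.2, 30.3, 0, 0], [4.2, 30.3, 0, 0], [4.2, 30.3, 0, 0], [4.2, 30.3, 0, 0]]
  ]
}}

```text
t: 54.2
eef_pos: [0.4875, 0.0042, 0.4116]
ee_rot: [-3.141, -0.001, -0.2]
force: [1.4, -0.2, -0.4]
width: 0.0877
gripper_force: 0.0
```

>>> {"name": "servo_tool", "arguments": {
  "series": [
    [[4.2, 30.3, 0, 0], [4.2, 30.3, 0, 0], [4.2, 30.3, 0, 0], [4.2, 30.3, 0, 0], [4.2, 30.3, 0, 0], [4.2, 30.3, 0, 0], [4.2, 30.3, 0, 0], [4.2, 30.3, 0, 0], [4.2, 30.3, 0, 0], [0, 0, 0, 0]]
  ]
}}

```text
t: 55.03
eef_pos: [0.4702, -0.2729, 0.4106]
ee_rot: [3.141, 0.001, -0.203]
force: [1.1, 1.7, -0.7]
width: 0.0876
gripper_force: 0.0
```

Run:
```python
from h import *
s=st(); im=grab('wrist','w16.png')
rects('wrist','glue_pot',.052); rects('wrist','brush_stand',0); rects('wrist','brush',.15)
for c in ('wrist','side'):
    if c=='side': grab('side','s5.png')
    for n in ('brush','brush_stand','glue_pot'): print(c,n,[(np.round(d['position'],3).tolist(),round(d['conf'],2)) for d in recognise(c,n)])
```

```text
t 55.03 p [ 0.4702 -0.2729  0.4106] r [ 3.141e+00  1.000e-03 -2.030e-01] q [-0.16  0.08  0.05  0.   -1.55  1.53] F [ 1.1  1.7 -0.7] w 0.0876 gf 0.0
glue_pot 0.63 ctr [ 597.4 -354.6] size [61.4 65. ] ang 37.3 px [320.  53.]
brush_stand 0.64 ctr [742.   59.3] size [59.3 37.6] ang 78.4 px [18. 14.]
brush_stand 0.62 ctr [ 451.1 -344.6] size [68.6 69.1] ang 78.4 px [328. 157.]
brush 0.65 ctr [ 435.7 -448.7] size [149.4  24. ] ang 54.2 px [430. 169.]
brush 0.64 ctr [ 455.7 -341.5] size [48.3 12.7] ang 31.9 px [340. 170.]
wrist brush [([0.452, -0.434, 0.211], 0.9), ([0.458, -0.35, 0.156], 0.6), ([0.39, -0.248, 0.082], 0.59)]
wrist brush_stand [([0.458, -0.342, 0.004], 0.92)]
wrist glue_pot [([0.602, -0.367, 0.009], 0.72)]
side brush [([0.387, -0.244, 0.069], 0.61)]
side brush_stand [([0.445, -0.332, 0.043], 0.6), ([0.518, 0.316, 0.2], 0.17)]
side glue_pot [([0.597, -0.344, 0.035], 0.66), ([0.698, 0.132, 0.016], 0.6), ([0.452, -0.345, 0.152], 0.17)]
```

View pics/w16.png

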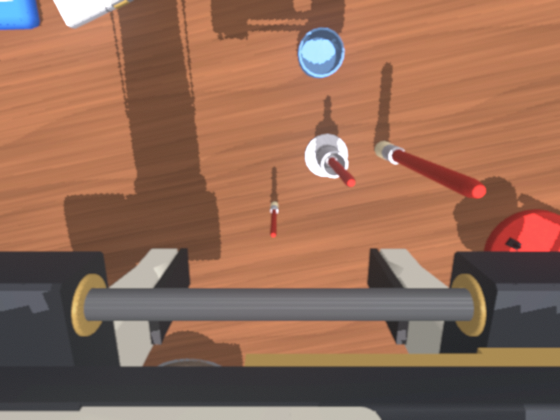

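The stand foot is at (327,155) and its brush's handle top at (351,183). The pot is at (320,53). The large brush runs from (384,150) to (480,190), and the small one is at (274,207)-(274,236).

Run:
```python
from h import *
c=cal('wrist')
print('stand',ray(c,[(327,155.5)],0.004).round(4),'top',ray(c,[(351,183)],.203).round(4))
b=ray(c,[(384,150)],.01)[0]; print('big base',b.round(4))
for z in (.2,.24,.28,.3,.32): print(z,proj(c,[[b[0],b[1],z]]).round(), ray(c,[(480,190)],z).round(3))
t=cal('top'); print('top cam end', [ray(t,[(465,253)],z).round(3) for z in (.2,.24,.28,.3)])
sm=ray(c,[(275,207)],.01)[0]; print('small',sm.round(3),[(z,ray(c,[(274,236)],z).round(3)) for z in (.1,.13,.15)])
im=cv2.imread('pics/w16.png')[:,:,::-1].astype(int)
red=((im[:,:,0]-im[:,:,1])>70)&((im[:,:,0]-im[:,:,2])>70); ys,xs=np.where(red[130:200,315:365]); print('handle px', xs.min()+315,xs.max()+315,ys.min()+130,ys.max()+130)
```

```text
stand [[ 0.4533 -0.3438  0.004 ]] top [[ 0.4524 -0.3428  0.203 ]]
big base [ 0.4452 -0.4325  0.01  ]
0.2 [[436. 173.]] [[ 0.417 -0.478  0.2  ]]
0.24 [[453. 181.]] [[ 0.431 -0.457  0.24 ]]
0.28 [[476. 191.]] [[ 0.445 -0.436  0.28 ]]
0.3 [[490. 197.]] [[ 0.452 -0.425  0.3  ]]
0.32 [[505. 203.]] [[ 0.459 -0.415  0.32 ]]
top cam end [array([[ 0.448, -0.473,  0.2  ]]), array([[ 0.446, -0.458,  0.24 ]]), array([[ 0.445, -0.443,  0.28 ]]), array([[ 0.444, -0.435,  0.3  ]])]
small [ 0.387 -0.246  0.01 ] [(0.1, array([[ 0.371, -0.242,  0.1  ]])), (0.13, array([[ 0.383, -0.244,  0.13 ]])), (0.15, array([[ 0.39 , -0.246,  0.15 ]]))]
handle px 332 356 159 187
```

>>> {"name": "servo_tool", "arguments": {
  "series": [
    [[0, 0, 0, -0.122], [0, 0, 0, -0.122], [0, 0, 0, -0.122], [0, 0, 0, -0.122], [0, 0, 0, -0.123], [0, 0, 0, -0.123], [0, 0, 0, -0.123], [0, 0, 0, -0.123], [0, 0, 0, -0.123], [0, 0, 0, 0]]
  ]
}}

```text
t: 56.42
eef_pos: [0.471, -0.2688, 0.4109]
ee_rot: [-3.142, -0.0, 0.909]
force: [0.1, -0.1, -0.1]
width: 0.0874
gripper_force: 0.0
```

Run:
```python
from h import *
st(); go(453,-343.5,270)
```

```text
t 56.42 p [ 0.471  -0.2688  0.4109] r [-3.142 -0.     0.909] q [-0.16  0.07  0.05 -0.   -1.55  2.64] F [ 0.1 -0.1 -0.1] w 0.0874 gf 0.0
shift [-70.   31.7 140.9] turn first 0
```

>>> {"name": "servo_tool", "arguments": {
  "series": [
    [[-23, 10.5, 0, 0], [-23, 10.5, 0, 0], [-24, 10.7, 0, 0], [0, 0, 28, 0], [0, 0, 28, 0], [0, 0, 28, 0], [0, 0, 28, 0], [0, 0, 28, 0], [0, 0, 0, 0], [0, 0, 0, 0]]
  ]
}}

```text
t: 57.25
eef_pos: [0.452, -0.3435, 0.2704]
ee_rot: [-3.139, 0.001, 0.901]
force: [0.1, 0.2, 1.4]
width: 0.0873
gripper_force: 0.0
```

Run:
```python
from h import *
s=st(); im=grab('wrist','w17.png'); rects('wrist','brush',.17)
c=cal('wrist'); print(proj(c,[(.453,-.3435,.206),(.453,-.3435,.16),(.453,-.3435,.09)]).round())
```

```text
t 57.25 p [ 0.452  -0.3435  0.2704] r [-3.139e+00  1.000e-03  9.010e-01] q [-0.31  0.16 -0.16  0.   -1.26  2.78] F [0.1 0.2 1.4] w 0.0873 gf 0.0
brush 0.87 ctr [ 417.1 -257.9] size [ 7.4 39.9] ang 71.6 px [166. 148.]
brush 0.79 ctr [ 459.8 -400.3] size [62.8 16.3] ang 69.4 px [328. 255.]
brush 0.6 ctr [ 457.1 -341.9] size [46.2 13. ] ang 53.7 px [281. 201.]
[[276. 223.]
 [276. 204.]
 [277. 185.]]
```

View pics/w17.png

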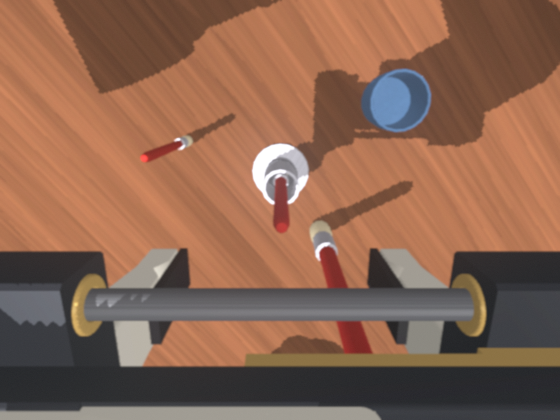

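The handle top is at (281,226) and the tube rim at (281,188), so I need +3 mm in tool y and -1.5 mm in tool x. The brush is nearly upright, and the big brush stays clear of the gripper body.

>>> {"name": "servo_tool", "arguments": {
  "series": [
    [[-1.5, 3, 0, 0], [0, 0, 15, 0], [0, 0, 15, 0], [0, 0, 15, 0], [0, 0, 15, 0], [0, 0, 15, 0], [0, 0, 15, 0], [0, 0, 15, 0], [0, 0, 10, 0], [0, 0, 10, 0]]
  ]
}}

```text
t: 58.18
eef_pos: [0.4547, -0.3472, 0.1463]
ee_rot: [3.14, -0.0, 0.903]
force: [-0.0, -0.0, 0.4]
width: 0.0875
gripper_force: 0.0
```

>>> {"name": "servo_tool", "arguments": {
  "series": [
    [[0, 0, 0, 0], [0, 0, 0, 0], [0, 0, 0, 0], [0, 0, 0, 0], [0, 0, 0, 0], [0, 0, 0, 0], [0, 0, 0, 0], [0, 0, 0, 0], [0, 0, 0, 0], [0, 0, 0, 0]]
  ],
  "claw": 1,
  "grip_force": 20
}}

```text
t: 59.02
eef_pos: [0.4539, -0.3467, 0.1459]
ee_rot: [3.142, -0.0, 0.903]
force: [0.2, 1.0, 0.1]
width: 0.0266
gripper_force: 0.0
```

>>> {"name": "servo_tool", "arguments": {
  "series": [
    [[0, 0, 0, 0], [0, 0, 0, 0], [0, 0, 0, 0], [0, 0, 0, 0], [0, 0, 0, 0], [0, 0, 0, 0], [0, 0, 0, 0], [0, 0, 0, 0], [0, 0, 0, 0], [0, 0, 0, 0]]
  ]
}}

```text
t: 59.85
eef_pos: [0.4539, -0.3467, 0.1459]
ee_rot: [3.142, -0.0, 0.903]
force: [-0.5, 0.0, 0.4]
width: 0.0117
gripper_force: 20.0
```

Run:
```python
from h import *
s=st(); im=grab('wrist','w18.png')
```

```text
t 59.85 p [ 0.4539 -0.3467  0.1459] r [ 3.142 -0.     0.903] q [-0.31  0.26 -0.33 -0.   -0.98  2.78] F [-0.5  0.   0.4] w 0.0117 gf 20.0
```

>>> {"name": "servo_tool", "arguments": {
  "series": [
    [[0, 0, -8, 0], [0, 0, -15, 0], [0, 0, -20, 0], [0, 0, -20, 0], [0, 0, -20, 0], [0, 0, -20, 0], [0, 0, -20, 0], [0, 0, -17, 0], [0, 0, 0, 0], [0, 0, 0, 0]]
  ]
}}

```text
t: 60.73
eef_pos: [0.4543, -0.3469, 0.2874]
ee_rot: [3.139, -0.001, 0.903]
force: [0.7, 0.1, -0.8]
width: 0.0113
gripper_force: 20.0
```

Run:
```python
from h import *
s=st(); c=cal('wrist'); im=grab('wrist','w19.png')
Rt=Ro.from_euler('xyz',s['ee_rot']).as_matrix(); p=np.array(s['eef_pos'])
for z in (.14,.11,.08,0): print('pred',z,proj(c,[p+Rt@[0,0,z]]).round(1))
for n in ('brush',): rects('wrist',n,.1)
rects('wrist','glue_pot',.052); rects('wrist','brush_stand',.09)
```

```text
t 60.73 p [ 0.4543 -0.3469  0.2874] r [ 3.139e+00 -1.000e-03  9.030e-01] q [-0.31  0.15 -0.13  0.   -1.29  2.78] F [ 0.7  0.1 -0.8] w 0.0113 gf 20.0
pred 0.14 [[277.8 195.8]]
pred 0.11 [[277.7 205.3]]
pred 0.08 [[277.7 217.1]]
pred 0 [[277.4 267.3]]
brush 0.88 ctr [ 453.1 -412.3] size [40.3 20.6] ang 68.8 px [317. 233.]
brush 0.85 ctr [ 393.3 -250. ] size [10.6 49. ] ang 70.1 px [167. 146.]
brush 0.75 ctr [ 417.3 -394.2] size [108.3  27.2] ang 51.8 px [278. 242.]
glue_pot 0.76 ctr [ 593.7 -353.7] size [58.7 68. ] ang 51.8 px [387.  99.]
brush_stand 0.95 ctr [ 460.5 -334.2] size [55.  53.3] ang 57.2 px [276. 168.]
```

View pics/w19.png

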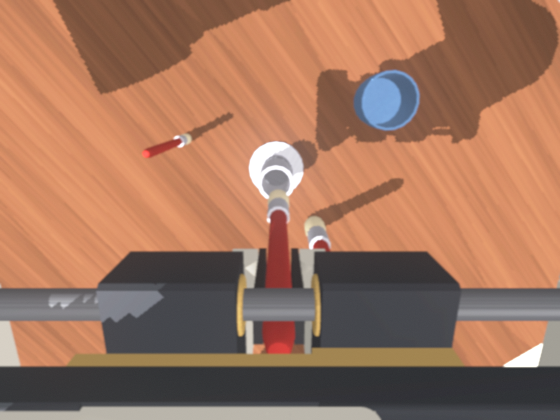

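The brush is held nearly vertical. Its bristle tip is at about (278,191), against (278,196) predicted for the tip axis. Next I'll fit the pot's position.

```bash
cat >> h.py <<'E'
from scipy.optimize import minimize
def potfit(cam,x0=(.597,-.354)):
    c=cal(cam); grab(cam); ms=trace(cam,'glue_pot')
    m=None
    for d in ms:
        mm=np.asarray(d['mask']).astype(np.uint8); 
        ys,xs=np.where(mm)
        if m is None: m=mm
    a=np.linspace(0,2*np.pi,60)
    def hull(p):
        P=[[p[0]+.031*np.cos(t),p[1]+.031*np.sin(t),z] for z in (0,.052) for t in a]
        k=cv2.convexHull(proj(c,P).astype(np.float32)); im=np.zeros(m.shape,np.uint8)
        cv2.fillConvexPoly(im,np.round(k*16).astype(np.int32),1,shift=4); return im
    def f(p):
        r=hull(p); return -(r&m).sum()/(r|m).sum()
    b=min(((f((x0[0]+i*.004,x0[1]+j*.004)),x0[0]+i*.004,x0[1]+j*.004) for i in range(-12,13) for j in range(-12,13)))
    r=minimize(f,b[1:],method='Nelder-Mead',options=dict(initial_simplex=[b[1:],(b[1]+.003,b[2]),(b[1],b[2]+.003)]))
    print(cam,'pot',r.x.round(4),'iou',-r.fun.round(3)); return r.x
E
python3 - <<'E'
from h import *
w=potfit('wrist'); t=potfit('top'); s=potfit('side')
go(*(w*1000),287)
E
```

```text
wrist pot [ 0.549 -0.402] iou -0.0
top pot [ 0.549 -0.402] iou -0.0
side pot [ 0.641 -0.306] iou -0.0
shift [ 15.5 109.   -1.5] turn first 0h.py:65: RuntimeWarning: overflow encountered in scalar negative
  r=hull(p); return -(r&m).sum()/(r|m).sum()
```

```bash
sed -i 's/return -(r&m).sum()\/(r|m).sum()/return -float((r\&m).sum())\/float((r|m).sum())/; s/-r.fun.round(3)/round(-r.fun,3)/' h.py
python3 - <<'E'
from h import *
w=potfit('wrist'); t=potfit('top'); s=potfit('side')
go(*(w*1000),287)
E
```

```text
wrist pot [ 0.5978 -0.3589] iou 0.898Traceback (most recent call last):
  File "<stdin>", line 2, in <module>
  File "h.py", line 66, in potfit
    b=min(((f((x0[0]+i*.004,x0[1]+j*.004)),x0[0]+i*.004,x0[1]+j*.004) for i in range(-12,13) for j in range(-12,13)))
  File "h.py", line 66, in <genexpr>
    b=min(((f((x0[0]+i*.004,x0[1]+j*.004)),x0[0]+i*.004,x0[1]+j*.004) for i in range(-12,13) for j in range(-12,13)))
            ~^^^^^^^^^^^^^^^^^^^^^^^^^^^^^
  File "h.py", line 65, in f
    r=hull(p); return -float((r&m).sum())/float((r|m).sum())
  File "h.py", line 62, in hull
    k=cv2.convexHull(proj(c,P).astype(np.float32)); im=np.zeros(m.shape,np.uint8)
                                                                ^^^^^^^
AttributeError: 'NoneType' object has no attribute 'shape'
```

>>> {"name": "servo_tool", "arguments": {
  "series": [
    [[10, 15, 0, 0], [10, 15, 0, 0], [10, 15, 0, 0], [10, 15, 0, 0], [10, 15, 0, 0], [10, 15, 0, 0], [10, 15, 0, 0], [10, 15, 0, 0], [0, 0, 0, 0], [0, 0, 0, 0]]
  ]
}}

```text
t: 62.27
eef_pos: [0.5981, -0.358, 0.2847]
ee_rot: [-3.14, 0.0, 0.904]
force: [-0.4, -0.1, -1.7]
width: 0.0118
gripper_force: 20.0
```

>>> {"name": "servo_tool", "arguments": {
  "series": [
    [[0, 0, 13, 0], [0, 0, 13, 0], [0, 0, 11, 0], [0, 0, 0, 0], [0, 0, 0, 0], [0, 0, 0, 0], [0, 0, 0, 0], [0, 0, 0, 0], [0, 0, 0, 0], [0, 0, 0, 0]]
  ]
}}

```text
t: 63.1
eef_pos: [0.5978, -0.3582, 0.2493]
ee_rot: [3.141, -0.0, 0.903]
force: [0.4, 0.1, 0.0]
width: 0.0112
gripper_force: 20.0
```

Run:
```python
from h import *
st(); im=grab('wrist','w20.png')
cv2.imwrite('pics/w20c.png',cv2.resize(im[100:280,180:380,::-1],None,fx=3,fy=3))
potfit('wrist',(.598,-.358))
s=telemetry.get_state(); c=cal('wrist'); p=np.array(s['eef_pos']); print(((proj(c,[p-[0,0,.14],[p[0],p[1],.052],[p[0],p[1],.006]])-[180,100])*3).round())
```

```text
t 63.1 p [ 0.5978 -0.3582  0.2493] r [ 3.141 -0.     0.903] q [-0.26  0.38  0.1   0.   -1.29  2.74] F [0.4 0.1 0. ] w 0.0112 gf 20.0
wrist pot [ 0.5988 -0.359 ] iou 0.814
[[293. 287.]
 [294. 246.]
 [294. 220.]]
```

View pics/w20c.png

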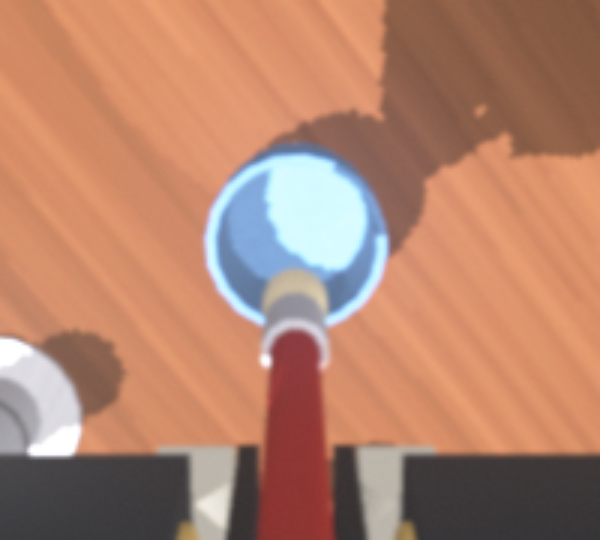

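The brush hangs over the pot mouth, its rim centred at (297,238) in the crop and the bristles at (295,285). I'll dip it with +4 mm in tool x.

>>> {"name": "servo_tool", "arguments": {
  "series": [
    [[4, 0, 0, 0], [0, 0, 15, 0], [0, 0, 15, 0], [0, 0, 15, 0], [0, 0, 15, 0], [0, 0, 12, 0], [0, 0, 10, 0], [0, 0, 8, 0], [0, 0, 5, 0], [0, 0, 3, 0]]
  ]
}}

```text
t: 64.08
eef_pos: [0.6001, -0.355, 0.1503]
ee_rot: [-3.141, 0.0, 0.903]
force: [0.3, -0.2, 0.0]
width: 0.0114
gripper_force: 20.0
```

>>> {"name": "servo_tool", "arguments": {
  "series": [
    [[0, 0, 0, 0], [0, 0, 0, 0], [0, 0, 0, 0], [0, 0, 0, 0], [0, 0, 0, 0], [0, 0, 0, 0], [0, 0, 0, 0], [0, 0, 0, 0], [0, 0, 0, 0], [0, 0, 0, 0]]
  ]
}}

```text
t: 64.92
eef_pos: [0.6002, -0.355, 0.1509]
ee_rot: [-3.142, 0.0, 0.903]
force: [0.0, 0.3, -0.7]
width: 0.0116
gripper_force: 20.0
```

>>> {"name": "servo_tool", "arguments": {
  "series": [
    [[0, 0, -12, 0], [0, 0, -12, 0], [0, 0, -15, 0], [0, 0, -15, 0], [0, 0, -15, 0], [0, 0, -15, 0], [0, 0, -25, 0], [0, 0, -25, 0], [0, 0, -25, 0], [0, 0, -20, 0]]
  ]
}}

```text
t: 65.75
eef_pos: [0.6003, -0.3554, 0.3342]
ee_rot: [3.138, -0.001, 0.903]
force: [0.4, -0.1, 0.3]
width: 0.0118
gripper_force: 20.0
```

Run:
```python
from h import *
st(); potfit('wrist',(.598,-.358)); go(720,150,330,-.199)
n=np.array([.9803,-.1977]); f=np.array([656.9,305.5]); print(f+n*60)
```

```text
t 65.75 p [ 0.6003 -0.3554  0.3342] r [ 3.138e+00 -1.000e-03  9.030e-01] q [-0.26  0.35  0.24  0.   -1.46  2.73] F [ 0.4 -0.1  0.3] w 0.0118 gf 20.0
wrist pot [ 0.5986 -0.3589] iou 0.917
shift [  16.3 -519.5    6.5] turn first 1.102
[715.718 293.638]
```

>>> {"name": "servo_tool", "arguments": {
  "series": [
    [[0, 0, 0, 0.122], [0, 0, 0, 0.122], [0, 0, 0, 0.122], [0, 0, 0, 0.122], [0, 0, 0, 0.122], [0, 0, 0, 0.123], [0, 0, 0, 0.123], [0, 0, 0, 0.123], [0, 0, 0, 0.123], [0, 0, 0, 0]]
  ]
}}

```text
t: 66.68
eef_pos: [0.6, -0.3551, 0.3307]
ee_rot: [3.141, -0.001, -0.205]
force: [-0.8, 0.0, -0.3]
width: 0.0117
gripper_force: 20.0
```

>>> {"name": "servo_tool", "arguments": {
  "series": [
    [[-0.7, -33, 0, 0], [-0.7, -33, 0, 0], [-0.7, -33, 0, 0], [-0.7, -33, 0, 0], [-0.7, -33, 0, 0], [-0.7, -33, 0, 0], [-0.7, -33, 0, 0], [-0.7, -33, 0, 0], [-0.7, -33, 0, 0], [-0.7, -33, 0, 0]]
  ]
}}

```text
t: 67.52
eef_pos: [0.6584, -0.0285, 0.3307]
ee_rot: [-3.141, -0.001, -0.194]
force: [0.5, -0.0, -0.3]
width: 0.0113
gripper_force: 20.0
```

>>> {"name": "servo_tool", "arguments": {
  "series": [
    [[-0.7, -33, 0, 0], [-0.7, -33, 0, 0], [-0.7, -33, 0, 0], [-0.7, -33, 0, 0], [-0.7, -33, 0, 0], [-0.7, -33, 0, 0], [-0.7, -33, 0, 0], [-0.7, -33, 0, 0], [-0.7, -33, 0, 0], [-0.7, -33, 0, 0]]
  ]
}}

```text
t: 68.35
eef_pos: [0.7167, 0.2963, 0.3306]
ee_rot: [-3.141, -0.0, -0.194]
force: [0.9, -0.4, -0.5]
width: 0.0113
gripper_force: 20.0
```

>>> {"name": "servo_tool", "arguments": {
  "series": [
    [[0, 0, 0, 0], [0, 0, 15, 0], [0, 0, 15, 0], [0, 0, 15, 0], [0, 0, 15, 0], [0, 0, 0, 0], [0, 0, 0, 0], [0, 0, 0, 0], [0, 0, 0, 0], [0, 0, 0, 0]]
  ]
}}

```text
t: 69.18
eef_pos: [0.7172, 0.2949, 0.2714]
ee_rot: [-3.14, -0.001, -0.198]
force: [0.2, 0.4, -0.3]
width: 0.0116
gripper_force: 20.0
```

Run:
```python
from h import *
s=st(); im=grab('wrist','w21.png')
c=cal('wrist'); p=np.array(s['eef_pos']); print('tip',proj(c,[p-[0,0,.14]]).round(1))
n=np.array([.9803,-.1977]); f=np.array([656.9,305.5]); q=p[:2]*1000-f; print('along n',q@n,'lateral',q@[.1977,.9803])
# bristle colour rows along brush column
x0=int(round(proj(c,[p-[0,0,.14]])[0,0]))
print([(r,im[r,x0].tolist()) for r in range(170,240,3)])
for r in (195,201,207): print(r,[(q,im[r,q].tolist()) for q in range(x0-20,x0+21,4)])
go(715.7,293.6,168,-.199)
```

```text
t 69.18 p [0.7172 0.2949 0.2714] r [-3.14e+00 -1.00e-03 -1.98e-01] q [ 0.64  0.51  0.35  0.   -1.41  0.73] F [ 0.2  0.4 -0.3] w 0.0116 gf 20.0
tip [[278.8 195.9]]
along n 61.18436070385273 lateral 1.4781067520688094
[(170, [98, 65, 48]), (173, [98, 65, 48]), (176, [98, 66, 48]), (179, [99, 67, 50]), (182, [97, 65, 47]), (185, [98, 66, 49]), (188, [109, 81, 62]), (191, [166, 153, 126]), (194, [178, 164, 135]), (197, [161, 151, 134]), (200, [124, 123, 127]), (203, [126, 123, 129]), (206, [144, 141, 147]), (209, [141, 114, 118]), (212, [118, 41, 38]), (215, [118, 43, 39]), (218, [121, 44, 39]), (221, [121, 45, 40]), (224, [122, 44, 39]), (227, [121, 45, 40]), (230, [121, 45, 41]), (233, [121, 45, 41]), (236, [120, 43, 39]), (239, [122, 45, 41])]
195 [(259, [107, 72, 52]), (263, [116, 78, 56]), (267, [104, 72, 54]), (271, [141, 131, 108]), (275, [165, 152, 125]), (279, [179, 165, 137]), (283, [184, 170, 140]), (287, [156, 139, 113]), (291, [98, 66, 49]), (295, [96, 65, 48]), (299, [96, 65, 49])]
201 [(259, [104, 71, 52]), (263, [100, 69, 50]), (267, [113, 92, 74]), (271, [112, 107, 105]), (275, [113, 111, 116]), (279, [124, 122, 127]), (283, [131, 129, 135]), (287, [173, 160, 138]), (291, [99, 68, 50]), (295, [100, 68, 50]), (299, [99, 67, 49])]
207 [(259, [99, 67, 49]), (263, [98, 67, 49]), (267, [101, 78, 68]), (271, [109, 107, 111]), (275, [147, 145, 151]), (279, [153, 151, 159]), (283, [143, 141, 147]), (287, [131, 128, 133]), (291, [103, 69, 51]), (295, [97, 65, 48]), (299, [97, 65, 49])]
shift [ -1.1   1.5 103. ] turn first 0.001
```

>>> {"name": "servo_tool", "arguments": {
  "series": [
    [[-1, 1.5, 12, 0], [0, 0, 12, 0], [0, 0, 12, 0], [0, 0, 12, 0], [0, 0, 12, 0], [0, 0, 12, 0], [0, 0, 12, 0], [0, 0, 10, 0], [0, 0, 6, 0], [0, 0, 4, 0]]
  ]
}}

```text
t: 70.07
eef_pos: [0.7152, 0.2933, 0.1645]
ee_rot: [3.141, 0.001, -0.199]
force: [-0.5, 0.4, -0.6]
width: 0.0115
gripper_force: 20.0
```

>>> {"name": "servo_tool", "arguments": {
  "series": [
    [[-10, 0, 0, 0], [-10, 0, 0, 0], [-10, 0, 0, 0], [-8, 0, 0, 0], [-4, 0, 0, 0], [0, 0, 0, 0], [0, 0, 0, 0], [0, 0, 0, 0], [0, 0, 0, 0], [0, 0, 0, 0]]
  ]
}}

```text
t: 70.9
eef_pos: [0.6746, 0.3015, 0.1657]
ee_rot: [3.141, 0.0, -0.199]
force: [0.1, 0.5, -0.4]
width: 0.0117
gripper_force: 20.0
```

Run:
```python
from h import *
s=st(); p=np.array(s['eef_pos'])
n=np.array([.9803,-.1977]); f=np.array([656.9,305.5]); q=p[:2]*1000-f; print('along n',q@n,'lateral',q@[.1977,.9803],'F.n',np.array(s['force'][:2])@n,s['moment'])
```

```text
t 70.9 p [0.6746 0.3015 0.1657] r [ 3.141  0.    -0.199] q [ 0.68  0.5   0.09  0.   -1.16  0.69] F [ 0.1  0.5 -0.4] w 0.0117 gf 20.0
along n 18.113700480741453 lateral -0.39695836113115623 F.n 0.03266935248701841 [-0.11714364  0.14157751  0.00938092]
```

>>> {"name": "servo_tool", "arguments": {
  "series": [
    [[-3, 0, 0, 0], [-2, 0, 0, 0], [-1, 0, 0, 0], [-1, 0, 0, 0], [0, 0, 0, 0], [0, 0, 0, 0], [0, 0, 0, 0], [0, 0, 0, 0], [0, 0, 0, 0], [0, 0, 0, 0]]
  ]
}}

```text
t: 71.73
eef_pos: [0.6675, 0.3031, 0.1659]
ee_rot: [-3.142, -0.0, -0.199]
force: [0.4, 0.3, 0.1]
width: 0.0116
gripper_force: 20.0
```

```bash
cat > f.py <<'E'
from h import *
s=st(); p=np.array(s['eef_pos'])
n=np.array([.9803,-.1977]); f=np.array([656.9,305.5]); q=p[:2]*1000-f; print('along n',q@n,'F.n',np.array(s['force'][:2])@n,s['moment'])
im=grab('wrist','f%d.png'%int(s['t']*100)); c=cal('wrist'); t=proj(c,[p-[0,0,.14]])[0]; x0=int(round(t[0])); print('tip pred',t.round(1),[(r,im[r,x0].tolist()) for r in range(170,216,2)])
E
python3 f.py
```

```text
t 71.73 p [0.6675 0.3031 0.1659] r [-3.142 -0.    -0.199] q [ 0.69  0.49  0.08  0.   -1.16  0.68] F [0.4 0.3 0.1] w 0.0116 gf 20.0
along n 10.894988719787214 F.n 0.36654986989195915 [-0.13830264 -0.09046563 -0.01454791]
tip pred [278.8 195.8] [(170, [146, 101, 74]), (172, [143, 98, 73]), (174, [136, 94, 70]), (176, [136, 93, 69]), (178, [139, 94, 70]), (180, [140, 96, 71]), (182, [140, 95, 69]), (184, [141, 95, 71]), (186, [143, 96, 72]), (188, [163, 125, 99]), (190, [222, 204, 169]), (192, [232, 221, 185]), (194, [237, 226, 192]), (196, [235, 225, 193]), (198, [190, 184, 182]), (200, [177, 175, 181]), (202, [177, 175, 181]), (204, [179, 176, 183]), (206, [206, 203, 213]), (208, [218, 206, 214]), (210, [176, 97, 97]), (212, [168, 62, 57]), (214, [167, 62, 57])]
```

>>> {"name": "servo_tool", "arguments": {
  "series": [
    [[-1, 0, 0, 0], [-0.5, 0, 0, 0], [0, 0, 0, 0], [0, 0, 0, 0], [0, 0, 0, 0], [0, 0, 0, 0], [0, 0, 0, 0], [0, 0, 0, 0], [0, 0, 0, 0], [0, 0, 0, 0]]
  ]
}}

```text
t: 72.62
eef_pos: [0.6661, 0.3035, 0.166]
ee_rot: [-3.141, -0.0, -0.199]
force: [3.2, -0.3, 0.3]
width: 0.0112
gripper_force: 20.0
```

```bash
python3 f.py
```

```text
t 72.62 p [0.6661 0.3035 0.166 ] r [-3.141 -0.    -0.199] q [ 0.69  0.49  0.07  0.   -1.16  0.68] F [ 3.2 -0.3  0.3] w 0.0112 gf 20.0
along n 9.422705347035455 F.n 3.1626125301014345 [-0.24925881 -1.22542682  0.01789688]
tip pred [278.7 195.8] [(170, [143, 98, 72]), (172, [137, 95, 71]), (174, [134, 91, 68]), (176, [139, 94, 70]), (178, [140, 95, 71]), (180, [139, 95, 70]), (182, [141, 95, 71]), (184, [141, 96, 72]), (186, [158, 118, 92]), (188, [221, 200, 166]), (190, [232, 222, 185]), (192, [237, 227, 193]), (194, [238, 228, 195]), (196, [199, 191, 184]), (198, [176, 174, 181]), (200, [177, 175, 182]), (202, [178, 176, 182]), (204, [192, 189, 196]), (206, [222, 221, 227]), (208, [188, 138, 142]), (210, [168, 63, 57]), (212, [168, 63, 58]), (214, [170, 64, 58])]
```

>>> {"name": "servo_tool", "arguments": {
  "series": [
    [[0, 0, -2, 0], [0, 0, -2, 0], [0, 0, -2, 0], [0, 0, -2, 0], [0, 0, -2, 0], [0, 0, -2, 0], [0, 0, -2, 0], [0, 0, -2, 0], [0, 0, -2, 0], [0, 0, -2, 0]]
  ]
}}

```text
t: 73.5
eef_pos: [0.6659, 0.3034, 0.1861]
ee_rot: [-3.142, 0.0, -0.199]
force: [1.7, -0.1, -1.4]
width: 0.0118
gripper_force: 20.0
```

>>> {"name": "servo_tool", "arguments": {
  "series": [
    [[0, 0, -2, 0], [0, 0, -2, 0], [0, 0, -2, 0], [0, 0, -2, 0], [0, 0, -2, 0], [0, 0, -2, 0], [0, 0, -2, 0], [0, 0, -2, 0], [0, 0, 0, 0], [0, 0, 0, 0]]
  ]
}}

```text
t: 74.33
eef_pos: [0.666, 0.3035, 0.2021]
ee_rot: [-3.141, -0.0, -0.199]
force: [0.5, -0.4, -0.4]
width: 0.0115
gripper_force: 20.0
```

```bash
python3 f.py
```

```text
t 74.33 p [0.666  0.3035 0.2021] r [-3.141 -0.    -0.199] q [ 0.69  0.46  0.12 -0.   -1.23  0.68] F [ 0.5 -0.4 -0.4] w 0.0115 gf 20.0
along n 9.338596190261049 F.n 0.5539039276669034 [-0.13920383 -0.13682134  0.02395405]
tip pred [278.7 195.8] [(170, [138, 95, 71]), (172, [139, 95, 71]), (174, [140, 96, 71]), (176, [141, 97, 72]), (178, [144, 98, 73]), (180, [144, 97, 74]), (182, [137, 94, 71]), (184, [135, 93, 70]), (186, [143, 101, 77]), (188, [207, 187, 154]), (190, [229, 219, 182]), (192, [235, 224, 190]), (194, [238, 228, 194]), (196, [211, 199, 186]), (198, [174, 173, 178]), (200, [177, 174, 180]), (202, [176, 173, 180]), (204, [186, 185, 192]), (206, [219, 217, 224]), (208, [194, 152, 156]), (210, [168, 68, 62]), (212, [170, 67, 62]), (214, [168, 67, 61])]
```

Contact faded toward the top as the brush turned a little in the grip, so I'll make a second, firmer stroke.

>>> {"name": "servo_tool", "arguments": {
  "series": [
    [[6, 0, 0, 0], [6, 0, 0, 0], [0, 0, 9, 0], [0, 0, 9, 0], [0, 0, 9, 0], [0, 0, 9, 0], [-6, 0, 0, 0], [-6, 0, 0, 0], [-1, 0, 0, 0], [-1, 0, 0, 0]]
  ]
}}

```text
t: 75.22
eef_pos: [0.6642, 0.3043, 0.1669]
ee_rot: [-3.141, -0.002, -0.198]
force: [2.1, -1.1, -2.3]
width: 0.0117
gripper_force: 20.0
```

```bash
python3 f.py | cut -c1-200
```

```text
t 75.22 p [0.6642 0.3043 0.1669] r [-3.141e+00 -2.000e-03 -1.980e-01] q [ 0.7   0.48  0.07  0.   -1.15  0.68] F [ 2.1 -1.1 -2.3] w 0.0117 gf 20.0
along n 7.413626541450892 F.n 2.3011198042472465 [-0.43539011 -1.00246997  0.024453  ]
tip pred [278.9 196. ] [(170, [136, 93, 69]), (172, [135, 93, 70]), (174, [138, 94, 71]), (176, [139, 95, 70]), (178, [139, 96, 70]), (180, [141, 96, 71]), (182, [141, 95, 71]), (184, [163, 127, 101])
```

>>> {"name": "servo_tool", "arguments": {
  "series": [
    [[-0.3, 0, -2, 0], [-0.1, 0, -2, 0], [-0.1, 0, -2, 0], [-0.1, 0, -2, 0], [-0.1, 0, -2, 0], [-0.1, 0, -2, 0], [-0.1, 0, -2, 0], [-0.1, 0, -2, 0], [-0.1, 0, -2, 0], [-0.1, 0, -2, 0]]
  ]
}}

```text
t: 76.1
eef_pos: [0.6628, 0.304, 0.186]
ee_rot: [-3.142, -0.0, -0.199]
force: [2.9, -0.4, -2.8]
width: 0.0114
gripper_force: 20.0
```

>>> {"name": "servo_tool", "arguments": {
  "series": [
    [[-0.2, 0, -2, 0], [-0.2, 0, -2, 0], [-0.2, 0, -2, 0], [-0.2, 0, -2, 0], [-0.2, 0, -2, 0], [-0.1, 0, -2, 0], [0, 0, -2, 0], [0, 0, -2, 0], [0, 0, 0, 0], [0, 0, 0, 0]]
  ]
}}

```text
t: 76.93
eef_pos: [0.6619, 0.3043, 0.2023]
ee_rot: [-3.141, -0.0, -0.199]
force: [1.4, -1.1, -0.2]
width: 0.0116
gripper_force: 20.0
```

```bash
python3 f.py
```

```text
t 76.93 p [0.6619 0.3043 0.2023] r [-3.141 -0.    -0.199] q [ 0.7   0.46  0.11  0.   -1.22  0.67] F [ 1.4 -1.1 -0.2] w 0.0116 gf 20.0
along n 5.126454951043859 F.n 1.643305298092194 [-0.27475769 -0.71855702  0.06887152]
tip pred [278.8 195.8] [(170, [140, 96, 71]), (172, [140, 95, 71]), (174, [145, 99, 75]), (176, [145, 99, 75]), (178, [137, 93, 70]), (180, [136, 93, 71]), (182, [153, 115, 89]), (184, [220, 200, 166]), (186, [233, 222, 187]), (188, [237, 226, 192]), (190, [239, 229, 196]), (192, [206, 196, 185]), (194, [177, 175, 181]), (196, [178, 176, 182]), (198, [180, 177, 184]), (200, [186, 183, 190]), (202, [216, 213, 221]), (204, [200, 164, 169]), (206, [171, 71, 66]), (208, [170, 67, 60]), (210, [170, 67, 60]), (212, [170, 66, 60]), (214, [173, 69, 63])]
```

>>> {"name": "servo_tool", "arguments": {
  "series": [
    [[10, 0, 0, 0], [20, 0, 0, 0], [30, 0, 0, 0], [0, 0, -20, 0], [0, 0, -25, 0], [0, 0, -30, 0], [0, 0, -30, 0], [0, 0, -30, 0], [0, 0, 0, 0], [0, 0, 0, 0]]
  ]
}}

```text
t: 77.82
eef_pos: [0.7213, 0.2926, 0.3391]
ee_rot: [-3.139, -0.002, -0.199]
force: [0.2, 0.5, -0.9]
width: 0.0113
gripper_force: 20.0
```

Run:
```python
from h import *
s=st(); im=grab('wrist','w22.png'); c=cal('wrist')
f=np.array([.6569,.3055]);l=np.array([.1977,.9803])
P=[[*(f+y*l),z] for z in (.02,.068) for y in (-.029,.029)]+[[*(f+y*l),.02] for y in (-.07,.07)]
print(proj(c,P).round(1))
g=im.astype(int); x0=int(proj(c,[[*(f+.02*l),.02]])[0,0]); x1=int(proj(c,[[*(f+.05*l),.02]])[0,0]); r0=int(proj(c,[[*f,.02]])[0,1])
for x in (x0,x1): print(x,[(r,g[r,x].tolist()) for r in range(r0-12,r0+30,3)])
go(480,-280,345)
```

```text
t 77.82 p [0.7213 0.2926 0.3391] r [-3.139e+00 -2.000e-03 -1.990e-01] q [ 0.63  0.5   0.48 -0.   -1.55  0.74] F [ 0.2  0.5 -0.9] w 0.0113 gf 20.0
[[299.3 209. ]
 [257.9 208.9]
 [301.4 219.8]
 [255.8 219.8]
 [328.5 209. ]
 [228.7 208.9]]
264 [(196, [89, 60, 45]), (199, [90, 61, 46]), (202, [91, 63, 47]), (205, [83, 63, 48]), (208, [74, 76, 64]), (211, [123, 50, 48]), (214, [126, 47, 43]), (217, [123, 43, 42]), (220, [239, 92, 96]), (223, [244, 102, 108]), (226, [244, 103, 107]), (229, [254, 221, 228]), (232, [255, 246, 249]), (235, [255, 245, 249])]
242 [(196, [150, 98, 71]), (199, [137, 91, 65]), (202, [95, 64, 48]), (205, [83, 64, 48]), (208, [63, 90, 73]), (211, [111, 179, 143]), (214, [118, 193, 154]), (217, [119, 196, 156]), (220, [120, 196, 156]), (223, [120, 197, 157]), (226, [121, 198, 158]), (229, [123, 200, 159]), (232, [122, 200, 160]), (235, [120, 198, 157])]
shift [-122.8  608.7   -8.1] turn first 0
```

The stack is still flush. Now I'll carry the brush back.

>>> {"name": "servo_tool", "arguments": {
  "series": [
    [[-6.1, 30.4, -0.4, 0], [-6.1, 30.4, -0.4, 0], [-6.1, 30.4, -0.4, 0], [-6.1, 30.4, -0.4, 0], [-6.1, 30.4, -0.4, 0], [-6.1, 30.4, -0.4, 0], [-6.1, 30.4, -0.4, 0], [-6.1, 30.4, -0.4, 0], [-6.1, 30.4, -0.4, 0], [-6.1, 30.4, -0.4, 0]]
  ]
}}

```text
t: 78.7
eef_pos: [0.5992, 0.0051, 0.3392]
ee_rot: [3.141, 0.003, -0.199]
force: [0.8, 0.5, 0.0]
width: 0.0118
gripper_force: 20.0
```

>>> {"name": "servo_tool", "arguments": {
  "series": [
    [[-6.1, 30.4, -0.4, 0], [-6.1, 30.4, -0.4, 0], [-6.1, 30.4, -0.4, 0], [-6.1, 30.4, -0.4, 0], [-6.1, 30.4, -0.4, 0], [-6.1, 30.4, -0.4, 0], [-6.1, 30.4, -0.4, 0], [-6.1, 30.4, -0.4, 0], [-6.1, 30.4, -0.4, 0], [-6.1, 30.4, -0.4, 0]]
  ]
}}

```text
t: 79.53
eef_pos: [0.4795, -0.2805, 0.3433]
ee_rot: [-3.141, 0.003, -0.199]
force: [1.4, -0.1, -0.4]
width: 0.0116
gripper_force: 20.0
```

>>> {"name": "servo_tool", "arguments": {
  "series": [
    [[0, 0, 0, -0.122], [0, 0, 0, -0.122], [0, 0, 0, -0.122], [0, 0, 0, -0.122], [0, 0, 0, -0.122], [0, 0, 0, -0.123], [0, 0, 0, -0.123], [0, 0, 0, -0.123], [0, 0, 0, -0.123], [0, 0, 0, 0]]
  ]
}}

```text
t: 80.37
eef_pos: [0.4803, -0.2793, 0.3433]
ee_rot: [-3.139, 0.001, 0.909]
force: [0.3, 0.5, -0.8]
width: 0.0117
gripper_force: 20.0
```

Run:
```python
from h import *
st(); go(452.7,-349.5,287,.903)
```

```text
t 80.37 p [ 0.4803 -0.2793  0.3433] r [-3.139e+00  1.000e-03  9.090e-01] q [-0.17  0.11 -0.05 -0.   -1.41  2.65] F [ 0.3  0.5 -0.8] w 0.0117 gf 20.0
shift [-72.2  21.8  56.3] turn first 0.006
```

>>> {"name": "servo_tool", "arguments": {
  "series": [
    [[-18, 5.5, 0, 0.006], [-18, 5.5, 0, 0], [-18, 5.5, 0, 0], [-18, 5.5, 0, 0], [0, 0, 15, 0], [0, 0, 15, 0], [0, 0, 15, 0], [0, 0, 12, 0], [0, 0, 0, 0], [0, 0, 0, 0]]
  ]
}}

```text
t: 81.2
eef_pos: [0.4527, -0.3494, 0.2869]
ee_rot: [-3.139, 0.001, 0.894]
force: [1.1, 0.2, -0.2]
width: 0.0113
gripper_force: 20.0
```

Run:
```python
from h import *
s=st(); c=cal('wrist'); im=grab('wrist','w23.png'); p=np.array(s['eef_pos'])
Rt=Ro.from_euler('xyz',s['ee_rot']).as_matrix(); 
print('tip pred',proj(c,[p+Rt@[0,0,.14]]).round(1),'tip+2.5',proj(c,[p+Rt@[.0025,0,.14]]).round(1))
for q in [(.4542,-.3475)]:
    print('tube z.09/.0',proj(c,[(*q,.09),(*q,.004)]).round(1))
# fit foot disc + tube
m=[np.asarray(d['mask']).astype(np.uint8) for d in trace('wrist','brush_stand')[:1]][0]
ys,xs=np.where(m); print('stand bbox',xs.min(),xs.max(),ys.min(),ys.max())
a=np.linspace(0,2*np.pi,60)
def circ(x,y,r,z): return proj(c,[[x+r*np.cos(t),y+r*np.sin(t),z] for t in a])
for x,y in [(.4542,-.3475)]:
    k=circ(x,y,.034,.0); print('foot pred bbox',k.min(0).round(1),k.max(0).round(1)); k=circ(x,y,.0185,.09); print('rim pred bbox',k.min(0).round(1),k.max(0).round(1))
np.set_printoptions(linewidth=250)
g=cv2.cvtColor(im,cv2.COLOR_RGB2GRAY); print(g[130:230:4,240:316:4])
h=cv2.cvtColor(im,cv2.COLOR_RGB2HSV); print(h[130:230:4,240:316:4,1])
```

```text
t 81.2 p [ 0.4527 -0.3494  0.2869] r [-3.139e+00  1.000e-03  8.940e-01] q [-0.32  0.16 -0.12 -0.   -1.29  2.78] F [ 1.1  0.2 -0.2] w 0.0113 gf 20.0
tip pred [[277.8 195.8]] tip+2.5 [[277.8 193. ]]
tube z.09/.0 [[278.3 179.4]
 [278.5 165.3]]
stand bbox 251 303 139 193
foot pred bbox [251.7 137.5] [305.3 190.8]
rim pred bbox [260.2 161.4] [296.4 196.9]
[[160 156 161 162 148 151 153 160 164 157 163 153 145 146 156 159 159 158 156]
 [157 161 158 163 161 148 155 155 163 163 158 162 151 145 148 158 159 157 159]
 [160 159 162 158 167 160 149 157 161 196 170 145 157 148 123 108 109 123 151]
 [157 160 161 163 161 170 248 255 255 255 255 255 255 130 101 101 105 106 106]
 [160 160 160 164 167 255 255 255 255 255 255 253 222 224 156 101 101 106 106]
 [166 160 162 162 255 255 255 255 255 225 225 224 222 225 222 120 101 101 107]
 [160 168 158 231 255 255 255 255 177 159 137 171 225 223 223 206 102 101 101]
 [162 162 166 255 255 255 255 165 152 153 153 153 161 220 220 223 117 100 101]
 [166 162 166 255 255 255 201 154 184 240 191 156 159 209 219 221 153 105 113]
 [168 166 165 255 255 255 204 255 25
[... 2504 characters left out ...]
25 125 125 124  76   9  43   8   7  43  72 127 126 125 126 127 129]
 [128 126 126 125 125 125 125  67  10   8  12  10  61 127 126 128 128 127 129]
 [126 126 128 127 126 125 127  61  12   9  11  11  38 126 127 129 129 128 128]
 [128 128 129 127 128 127 129  32  10  83  84  13  28 129 127 128 128 129 129]
 [131 128 127 130 126 126 128  16 136 147 148 141  18 129 127 129 129 129 129]
 [131 131 128 127 130 129 129  19 150 150 151 156  22 131 129 129 132 126  66]
 [131 131 131 128 128 129 129  82 155 154 154 158  72 129 129 131 130  63  59]
 [130 132 132 131 129 129 131 131 160 153 155 156 135 129 132 129 122  54  59]
 [132 131 132 131 131 131 129 133 156 156 159 160 134 131 130 133 126  47   9]]
```

The tube rim's centre is measured at about (277,180) against a predicted (278,179). The bristle axis is within 2 mm of it, so I'll lower the brush in.

>>> {"name": "servo_tool", "arguments": {
  "series": [
    [[1, 0, 0, 0.009], [0, 0, 10, 0], [0, 0, 10, 0], [0, 0, 10, 0], [0, 0, 10, 0], [0, 0, 10, 0], [0, 0, 10, 0], [0, 0, 10, 0], [0, 0, 0, 0], [0, 0, 0, 0]]
  ]
}}

```text
t: 82.13
eef_pos: [0.4536, -0.3487, 0.2171]
ee_rot: [-3.14, 0.001, 0.888]
force: [0.3, 0.4, 0.5]
width: 0.0114
gripper_force: 20.0
```

Run:
```python
from h import *
s=st(); print(np.round(s['moment'],2))
```

```text
t 82.13 p [ 0.4536 -0.3487  0.2171] r [-3.14e+00  1.00e-03  8.88e-01] q [-0.31  0.2  -0.23  0.   -1.14  2.77] F [0.3 0.4 0.5] w 0.0114 gf 20.0
[-0.18  0.08 -0.  ]
```

>>> {"name": "servo_tool", "arguments": {
  "series": [
    [[0, 0, 10, 0], [0, 0, 10, 0], [0, 0, 10, 0], [0, 0, 10, 0], [0, 0, 10, 0], [0, 0, 8, 0], [0, 0, 6, 0], [0, 0, 4, 0], [0, 0, 0, 0], [0, 0, 0, 0]]
  ]
}}

```text
t: 82.97
eef_pos: [0.454, -0.3489, 0.1499]
ee_rot: [-3.142, 0.0, 0.888]
force: [0.2, -0.4, -0.7]
width: 0.0114
gripper_force: 20.0
```

Run:
```python
from h import *
s=st(); print(np.round(s['moment'],2))
```

```text
t 82.97 p [ 0.454  -0.3489  0.1499] r [-3.142  0.     0.888] q [-0.31  0.25 -0.32  0.   -0.99  2.77] F [ 0.2 -0.4 -0.7] w 0.0114 gf 20.0
[-0.19  0.05 -0.03]
```

Release and rise straight up.

>>> {"name": "servo_tool", "arguments": {
  "series": [
    [[0, 0, 2, 0], [0, 0, 0, 0], [0, 0, 0, 0], [0, 0, 0, 0], [0, 0, 0, 0], [0, 0, 0, 0], [0, 0, 0, 0], [0, 0, 0, 0], [0, 0, 0, 0], [0, 0, 0, 0]]
  ]
}}

```text
t: 83.8
eef_pos: [0.4539, -0.3488, 0.1478]
ee_rot: [-3.142, -0.0, 0.888]
force: [-0.2, 0.2, -0.9]
width: 0.0119
gripper_force: 20.0
```

>>> {"name": "servo_tool", "arguments": {
  "series": [
    [[0, 0, 0, 0], [0, 0, 0, 0], [0, 0, 0, 0], [0, 0, 0, 0], [0, 0, 0, 0], [0, 0, 0, 0], [0, 0, 0, 0], [0, 0, 0, 0], [0, 0, 0, 0], [0, 0, 0, 0]]
  ],
  "claw": -1
}}

```text
t: 84.63
eef_pos: [0.4539, -0.3488, 0.1478]
ee_rot: [-3.142, -0.0, 0.888]
force: [0.3, 0.1, -0.1]
width: 0.0728
gripper_force: 0.0
```

>>> {"name": "servo_tool", "arguments": {
  "series": [
    [[0, 0, -8, 0], [0, 0, -10, 0], [0, 0, -15, 0], [0, 0, -20, 0], [0, 0, -20, 0], [0, 0, -25, 0], [0, 0, -25, 0], [0, 0, -25, 0], [0, 0, -25, 0], [0, 0, -20, 0]]
  ]
}}

```text
t: 85.47
eef_pos: [0.4539, -0.349, 0.3445]
ee_rot: [3.139, -0.0, 0.888]
force: [-0.2, -0.2, 0.4]
width: 0.0875
gripper_force: 0.0
```

Run:
```python
from h import *
s=st(); c=cal('wrist'); grab('wrist','w24.png')
for n in ('brush','brush_stand','glue_pot'): print(n,[(np.round(d['position'],3).tolist(),round(d['conf'],2)) for d in recognise('wrist',n)])
rects('wrist','brush',.2); print(proj(c,[(.4542,-.3475,.206),(.4542,-.3475,.09)]).round())
potfit('wrist',(.598,-.358))
grab('side','s9.png')
for n in ('pad','knob_grip','press','book1'): print(n,[(np.round(d['position'],3).tolist(),round(d['conf'],2)) for d in recognise('side',n)][:3])
```

```text
t 85.47 p [ 0.4539 -0.349   0.3445] r [ 3.139 -0.     0.888] q [-0.31  0.13 -0.02  0.   -1.41  2.77] F [-0.2 -0.2  0.4] w 0.0875 gf 0.0
brush [([0.463, -0.344, 0.173], 0.94), ([0.451, -0.433, 0.173], 0.91), ([0.393, -0.248, 0.089], 0.51)]
brush_stand [([0.457, -0.339, 0.002], 0.69)]
glue_pot [([0.607, -0.363, 0.014], 0.61)]
brush 0.96 ctr [ 465.3 -335.5] size [28.9 10.5] ang 50.9 px [277. 175.]
brush 0.84 ctr [ 421.1 -260.1] size [ 7.8 33.9] ang 71.4 px [180. 139.]
brush 0.56 ctr [ 453.4 -412.3] size [90.2 18.5] ang 69.6 px [321. 247.]
[[276. 195.]
 [277. 170.]]
wrist pot [ 0.5981 -0.3581] iou 0.915
pad [([0.544, 0.351, 0.08], 0.82), ([0.57, 0.352, 0.042], 0.26)]
knob_grip [([0.496, 0.311, 0.215], 0.5)]
press [([0.693, 0.132, 0.013], 0.68), ([0.494, 0.355, 0.051], 0.67)]
book1 [([0.568, 0.351, 0.027], 0.71), ([0.565, 0.352, 0.04], 0.59), ([0.619, 0.332, 0.069], 0.55)]
```

```bash
python3 -c "
from station import ticket
print(ticket.job_done())"
```

```text
the job is handed in; nothing more can be done
None
```

The job is handed in: three books are stacked flush and centred in the press, clamped at an estimated 80 N or so, with their bound edges brushed with glue twice because contact faded on the first stroke; the brush is back in its stand tip down and the pot upright, but no verdict came back.

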